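Load and crank a parts tumbler

TASK

Load the hand tumbler: put every rough metal part that lies on the cutting mat (one to three of them) into its black bowl, and tip all four white balls out of the aluminium dipper into the bowl too, then stand the empty dipper upright on the mat again. After everything is in the bowl, fit the crank from its tray fully down onto the square shaft, turn it at least one full turn anticlockwise (seen from above), lift it off and put it back in its tray, hub down and knob up. Do not disturb the other things on the bench.

Things in the scene. Friction and masses are not known exactly. Their poses are not given: they have to be found in the camera images.
- gear_mid (a point): Rough aluminium gear: toothed disc 71 mm across (teeth included) and 18 mm thick with a round hub 24 mm across on top, 42 mm high in all, lying flat hub up on the mat, 0.12 kg. Point on its axis, half-way up (21 mm above its underside); z up along the hub. May be absent.
- bracket_mid (a point): Rough aluminium bracket: base plate 80 x 40 mm, 8 mm thick, with an upright rib on it along the middle, 60 mm long, 14 mm thick, up to 42 mm height; 0.11 kg. Point at its middle, 21 mm above its underside; x along plate and rib, y across the rib, z up. May be absent.
- block_mid (a point): Rough aluminium bearing block: foot 66 x 36 mm, 22 mm high, with a 36 x 36 mm middle rising to 42 mm height; 0.13 kg. Point at its middle, 21 mm above its underside; x along the 66 mm length, y along the 36 mm width, z up. May be absent.
- ball1_center (a point): White ceramic tumbling ball, 24 mm across, 16 g; its centre. Starts in the dipper.
- ball2_center (a point): White ceramic tumbling ball, 24 mm across, 16 g; its centre. Starts in the dipper.
- ball3_center (a point): White ceramic tumbling ball, 24 mm across, 16 g; its centre. Starts in the dipper.
- ball4_center (a point): White ceramic tumbling ball, 24 mm across, 16 g; its centre. Starts in the dipper.
- dipper_handle (a point): Handle of the aluminium dipper (0.16 kg with cup): an upright flat strap, 10 mm thick (y), 20 mm wide (x), standing beside the cup and rising from 42 to 152 mm above the dipper's underside. Point in the strap's middle, 120 mm above the underside; z up when the dipper stands, y points from the cup axis out to the strap, 59 mm off that axis. The strap is free on both faces above the cup's rim.
- dipper_cup (a point): Cup of the dipper: a round open cup, 60 mm across at the flat foot, flaring to 100 mm at the rim, 60 mm high, wall 3 mm. Point on the cup's axis 30 mm above its underside; axes as for the handle. Balls roll out over the rim once it is tipped about 80 to 95 degrees.
- tumbler: The tumbler, fixed to the bench: grey base 160 mm (x) by 320 mm (y), 40 mm high; its origin is the centre of the underside on the mat (the mat's top is 3 mm above the work surface). The bowl stands on it 85 mm to +y, a black column (60 mm across) with the square shaft 85 mm to -y.
- bowl_floor (a point): Centre of the inner floor of the tumbler's round open black bowl, 45 mm above the tumbler's underside; z up. The bowl is about 112 mm across inside at the floor, 176 mm across inside at the rim, which stands 65 mm above this point. It turns about z, geared to the shaft at half speed the other way.
- shaft_foot (a point): Foot of the upright square shaft on the tumbler's column, 97 mm above the tumbler's underside: on the shaft's axis, at the top face of the round steel collar (48 mm across) on which the crank's hub rests. x and y are square to the shaft's faces, and turn with it; z up. The shaft is 16 mm square to 18 mm above this point, then 12 mm square to 24 mm.
- shaft (a joint): Turn of the shaft, rad, growing anticlockwise seen from above; starts between 0 and 0.15; the crank has about 0.1 rad of play on it either way; about 0.08 N m of friction, stays where it is left.
- crank_socket (a point): Centre of the underside of the crank's hub, a 40 mm square steel block 28 mm high with a square through hole (18.6 mm wide, open below, closed above by the arm, sides along x and y). A flat arm, 26 mm wide, lies on the hub from 28 to 38 mm above this point and runs along +x; x points from hub to knob, z up. Crank 0.365 kg. Fully fitted, this point meets shaft_foot.
- crank_hub (a point): Point on the hub's axis 60 mm above the hub's underside, in the middle of the square steel boss (22 x 22 mm, faces along x and y, from 38 to 83 mm above the underside) by which the crank is lifted.
- crank_knob (a point): Middle of the crank's round black knob, 22 mm across, 44 mm high (39 to 83 mm above the hub's underside), 80 mm from the hub's axis along the arm. It spins freely about its upright axis, so this point's x and y mean nothing.
- tray: Aluminium tray for the crank, fixed: 175 mm (x) by 115 mm (y), walls 4 mm thick and 16 mm high, floor 4 mm thick. Origin at the centre of its underside. The crank starts in it, hub end near -x (hub axis about 40 mm from the centre) with its arm along the tray's x.
- motor_gearbox: Bystander: silver motor with a black gearbox, about 130 x 75 mm, 41 mm high; leave alone.
- screwdriver: Bystander: screwdriver lying at the far side; leave alone.
- oil_bottle: Bystander: white bottle, 44 mm across, 110 mm high; leave alone.
- paint_jar: Bystander: amber jar, 56 mm across, 60 mm high; leave alone.
- tape_roll: Bystander: white roll, 70 mm across, 25 mm high; leave alone.
Mind the look-alikes: they are no part of the job. Leave any purple look-alike of the part that bears bracket_mid alone.

How it is judged (in metres and radians):
On the way, in this order (a step that is already met when the one before it is completed fails the run):
1. every present part and all four balls are in the bowl (horizontal distance between each of gear_mid, bracket_mid, block_mid, ball1_center, ball2_center, ball3_center, ball4_center and bowl_floor below 0.085 m and z of gear_mid in the frame of bowl_floor between -0.005 and 0.075 m and z of bracket_mid in the frame of bowl_floor between -0.005 and 0.075 m and z of block_mid in the frame of bowl_floor between -0.005 and 0.075 m and z of ball1_center in the frame of bowl_floor between -0.005 and 0.075 m and z of ball2_center in the frame of bowl_floor between -0.005 and 0.075 m and z of ball3_center in the frame of bowl_floor between -0.005 and 0.075 m and z of ball4_center in the frame of bowl_floor between -0.005 and 0.075 m), for 0.2 s.
2. the crank is fitted fully down on the shaft, before it is turned (distance between crank_socket and shaft_foot below 0.006 m and angle between the z axis of crank_socket and the z axis of shaft_foot, either way round below 0.12 rad and value of joint shaft below 1.5 rad), for 0.2 s.
3. the shaft has been turned one full turn anticlockwise with the crank fitted (distance between crank_socket and shaft_foot below 0.006 m and angle between the z axis of crank_socket and the z axis of shaft_foot, either way round below 0.12 rad and value of joint shaft above 6 rad), for 0.2 s.
At the end, for the whole second after the job is handed in: Parts and balls in the bowl (centres within 85 mm of its axis, under 75 mm above its floor), shaft turned a full turn, dipper upright (7 degrees) on the mat, crank at rest in its tray, upright (11 degrees), hub and knob within its outline, hub underside under 15 mm above the tray's (all of step 1 and value of joint shaft above 5.9 rad and angle between dipper_cup's own z axis and vertical below 0.12 rad and height (world z) of dipper_cup between 0.025 and 0.042 m and linear speed of each of dipper, crank below 0.03 m/s and world x of dipper_cup between 0.25 and 0.85 m and world y of dipper_cup between -0.46 and 0.46 m and angle between crank_socket's own z axis and vertical below 0.2 rad and x of crank_socket in the frame of tray between -0.085 and 0.085 m and y of crank_socket in the frame of tray between -0.055 and 0.055 m and x of crank_knob in the frame of tray between -0.085 and 0.085 m and y of crank_knob in the frame of tray between -0.055 and 0.055 m and z of crank_socket in the frame of tray below 0.015 m); the robot touches nothing.
It fails at once if a bystander was shifted more than 30 mm (distance of any of motor_gearbox, screwdriver, oil_bottle, paint_jar, tape_roll from where it was at the start of the episode above 0.03 m).
Of gear, bracket, block only 1 to 3 are there at a start; the rules pass over those that are not, and their reading is None.
At some moment in a run one of dipper may be knocked a few centimetres aside while the robot is not near it.
It also fails if it takes over 210 s, if anything falls off the work surface, if the arm or the gripper's body presses on something with over 40 N, if the wrist force passes 120 N, or if a joint passes its speed limit or range.

ROBOT

A 6-joint arm with a two-finger parallel gripper is mounted at the origin on the work surface. World frame = base frame: x ahead of the robot, y to its left, z up, the work surface at z = 0. Lengths are in m, angles in degrees, forces in N, time in s.
With the tool pointing down it reaches from about 0.25 to 0.725 m from the base axis. Payload 9.7 kg.
Tool frame: the origin (TCP) lies at the very end of the fingers, on their centre line; the grasp point (between the pads) lies 19 mm behind it (bot.hold_point_z is the distance from the TCP to the grasp point, in m); z points along the fingers, y is the line along which they close (so a half turn about z gives the same grasp; the last joint's range is limited). The gripper opens to 85 mm and grips with 20 to 120 N. Pads are 22 mm wide; open, the fingers measure 114 mm over their backs; the gripper's body (76 mm by 85 mm) begins 54 mm behind the grasp point. The pads swing forward as they close: fully open they stand 13 mm farther back than shut.
Start: joints at [-77.292, 4.979, 10.078, 95.1, 0, 90], TCP at [0.121, -0.537, 0.231] pointing down, gripper open.
Joint ranges: [-179.16, 179.16], [-48.56, 103.87], [-65.8, 70.77], [-126.05, 130.52], [-82.76, 87.17], [-180, 180]. Speed limits (degrees/s): [127.2, 127.2, 147.25, 180, 180, 180].

INTERFACE

Orientations are given as [roll, pitch, yaw] about the fixed x, y, z axes, in that order (R = Rz(yaw) Ry(pitch) Rx(roll)).
In Python, from workcell import bot gives the robot as it stands.
- The arm moves only by the tool play_rows, never from a script. Its argument "targets" is a list of rows, each an object with "grip": the closure in counts, from 0 (fully open) to 255 (shut); "linear": the shift along the world's x, y, z in cm, a list of three; "delta_rot": the turn, a rotation vector about the world's x, y, z in rad, a list of three. A call has 1 to 10 rows; each row is the pose to reach, as a shift and turn from the pose commanded when the call began; what a row does not reach only later rows make up. A row lasts 1/10 s, in which the tool goes at most 50 mm and 8.59 degrees, less where a joint would pass 70% of its speed; a pose out of reach is approached as far as the arm can. A call with a gripper value outside its range is refused whole. The fingers move at their own pace and stop on an object; "force" is the grip in N (left out, the last holds). Time passes only in rows, so rows that repeat a pose let the fingers close. It gives the time, the measured TCP pose, the force, the opening and the grip force at its end, in the units of the state.
- bot.get_obs(): the state, without advancing time (a new reading comes with each control period).
- bot.camera(name): name is "side" or "top"; returns a dict with "color" (420x560x3 uint8, red, green, blue), "range_z" (420x560 float32, m along the optical axis (not along the pixel's ray), 0 where there is no reading), "fov_y" (degrees; the focal length in pixels is half the picture's height over the tangent of half this angle, whatever the lens; pixels are square), "cx", "cy" (the principal point, pixels), "dist_coeffs" ([k1, k2, p1, p2, k3] as OpenCV has them; the pictures are not rectified), "world_to_cam" (4x4, takes a point from world to camera coordinates). Camera axes: x right, y up, looking along -z (the intrinsics and any distortion apply to the point x, -y, -z); pixel columns grow to the right and rows downward; lengths in m; the calibration is good to about 2 mm. A picture is of the moment at which its call begins.
- bot.job_done(): hands the job in; it is judged then, once.
Trained networks look in a picture, given as the dict that the camera call returned (one of the last four; its "shot" number tells which), for a name from the list of things; names that differ only in an ending like _2 or _b are one class to them, and where a whole thing is asked for, a point or a joint stands for the part that bears it (a point fixed in the world has none). Each returns a list of dicts, best first, with "conf" (0 to 1); they miss things now and then, are a little off and sometimes report something else, mostly with a low value. They report only what shows in the picture. A call takes as long as a camera call. They do not tell look-alikes from the thing itself.
- bot.search_frame(picture, target): "box" ([left, top, right, bottom] in pixels, round what is visible of it).
- bot.trace(picture, target): "pixels" (420x560 bool, what is visible of it) and "box" ([left, top, right, bottom] in pixels, round what is visible of it).
- bot.pinpoint(picture, target): "pixel" ([column, row] in pixels: a listed point, or the origin of a listed thing).
The state is a dict: "time": time; "q": joint angles; "qd": joint speeds; "joint_efforts": joint torques, N m; "ee_pos": TCP position; "tcp_rot": TCP orientation; "wrist_force": force on the tool from outside, world axes, zero at the start; "torque": the same for the moment, N m; "opening": finger opening in m; "grasp_force": force on a finger pad.
Only numpy, scipy, OpenCV 4.12 (cv2) and the standard library are available. Lean on these libraries where they do the work, as an engineer would, in place of code of your own. Each camera call takes 0.05 s, during which the arm holds its last target. There are 200 camera calls.

## Working session

There is one attempt and no reset: what is moved stays moved. The work goes in short steps, Python scripts to look and compute and a tool call to move; the robot and the scene stay as the last step left them, time stands still between calls to the robot, and variables do not carry over. Pictures are saved under pics/ and viewed, at most 14 in all, crops included, and the job is handed in when it is done.

Besides the shell and the picture viewer there is one more tool, called in YAML: its name, and indented under it one key for each argument. play_rows: Moves the arm, as the interface text tells. Its arguments: {"type":"object","properties":{"targets":{"type":"array","items":{"type":"object","properties":{"grip":{"type":"number"},"linear":{"type":"array","items":{"type":"number"}},"delta_rot":{"type":"array","items":{"type":"number"}}}}},"force":{"type":"number"}},"required":["targets"]}

```bash
ls; mkdir -p pics; cat > h.py <<'E'
from workcell import bot
import numpy as np, cv2
def shot(n,fn=None):
    p=bot.camera(n)
    if fn: cv2.imwrite('pics/'+fn,p['color'][:,:,::-1])
    return p
def K(p):
    f=210/np.tan(np.radians(p['fov_y'])/2)
    return np.array([[f,0,p['cx']],[0,f,p['cy']],[0,0,1.]])
def ray(p,px):
    u=cv2.undistortPoints(np.array(px,float).reshape(-1,1,2),K(p),np.array(p['dist_coeffs'],float))[:,0]
    d=np.c_[u[:,0],-u[:,1],-np.ones(len(u))]
    T=np.linalg.inv(p['world_to_cam'])
    return T[:3,3],d@T[:3,:3].T
def atz(p,px,z):
    o,d=ray(p,px); return o+d*((z-o[2])/d[:,2])[:,None]
def cloud(p,mask):
    r,c=np.nonzero(mask&(p['range_z']>0)); o,d=ray(p,np.c_[c,r]); return o+d*p['range_z'][r,c][:,None]
def proj(p,X):
    X=np.atleast_2d(X); C=np.c_[X,np.ones(len(X))]@p['world_to_cam'].T
    C=C[:,:3]*[1,-1,-1]
    return cv2.projectPoints(C,np.zeros(3),np.zeros(3),K(p),np.array(p['dist_coeffs'],float))[0][:,0]
def st():
    o=bot.get_obs(); print({k:np.round(o[k],3).tolist() for k in('time','q','ee_pos','tcp_rot','wrist_force','opening','grasp_force')})
E
python3 - <<'E'
from h import *
for n in('top','side'):
    p=shot(n,n+'0.png'); print(n,np.round(np.linalg.inv(p['world_to_cam'])[:3,3],3),p['fov_y'])
    for t in['gear_mid','bracket_mid','block_mid','ball1_center','dipper_handle','dipper_cup','tumbler','bowl_floor','shaft_foot','crank_socket','crank_hub','crank_knob','tray','motor_gearbox','oil_bottle','paint_jar','tape_roll','screwdriver']:
        print(t,[(np.round(r['pixel'],1).tolist(),round(r['conf'],2)) for r in bot.pinpoint(p,t)][:4])
st(); print(bot.hold_point_z)
E
```

```text
pics
top [0.31  0.006 1.392] 46.545159379345236
gear_mid [([217.9, 249.6], 0.28)]
bracket_mid [([277.9, 239.5], 0.97), ([413.2, 329.4], 0.76), ([217.2, 249.4], 0.17)]
block_mid [([272.5, 171.3], 0.39)]
ball1_center [([220.3, 247.9], 0.37)]
dipper_handle [([302.2, 176.6], 0.73), ([191.7, 253.6], 0.63)]
dipper_cup [([219.1, 250.3], 0.7)]
tumbler [([300.1, 174.6], 0.95), ([225.2, 248.1], 0.44), ([191.8, 253.8], 0.23)]
bowl_floor [([272.2, 170.8], 0.71)]
shaft_foot [([333.6, 167.3], 0.76), ([224.7, 248.8], 0.69)]
crank_socket [([422.1, 224.4], 0.85), ([412.5, 148.5], 0.41)]
crank_hub [([425.6, 222.7], 0.6), ([270.3, 172.8], 0.19)]
crank_knob [([421.1, 196.0], 0.43)]
tray [([420.0, 204.3], 0.57)]
motor_gearbox [([181.0, 157.2], 0.57)]
oil_bottle [([415.4, 147.5], 0.63)]
paint_jar [([264.2, 117.9], 0.9), ([218.5, 251.3], 0.42)]
tape_roll [([424.3, 267.2], 0.97), ([298.7, 172.9], 0.68), ([426.7, 219.9], 0.42), ([223.9, 248.6], 0.26)]
screwdriver [([261.3, 120.6], 0.36)]
side [0.212 0.764 0.968] 53.900199344998555
gear_mid [([299.4, 293.3], 0.47), ([244.1, 224.6], 0.47), ([320.8, 155.5], 0.3
[... 399 characters left out ...]
145.2], 0.66)]
crank_knob [([311.8, 140.7], 0.6), ([304.5, 286.2], 0.56)]
tray [([323.2, 152.4], 0.85), ([306.6, 243.6], 0.29), ([166.6, 272.7], 0.28)]
motor_gearbox [([184.7, 302.0], 0.95)]
oil_bottle [([194.3, 222.6], 0.71), ([277.5, 151.4], 0.61), ([306.1, 288.5], 0.61), ([183.0, 305.7], 0.38)]
paint_jar [([192.3, 221.1], 0.88), ([331.8, 153.5], 0.61), ([293.1, 288.1], 0.34)]
tape_roll [([366.4, 165.1], 0.51)]
screwdriver [([167.4, 274.2], 0.55), ([335.4, 151.6], 0.34)]
{'time': 1.9, 'q': [-77.291, 4.981, 10.078, 95.1, -0.001, 90.001], 'ee_pos': [0.121, -0.537, 0.231], 'tcp_rot': [-179.997, 0.001, 12.707], 'wrist_force': [-0.719, -0.33, -0.17], 'opening': 0.085, 'grasp_force': 0.0}
0.0187
```

View pics/top0.png

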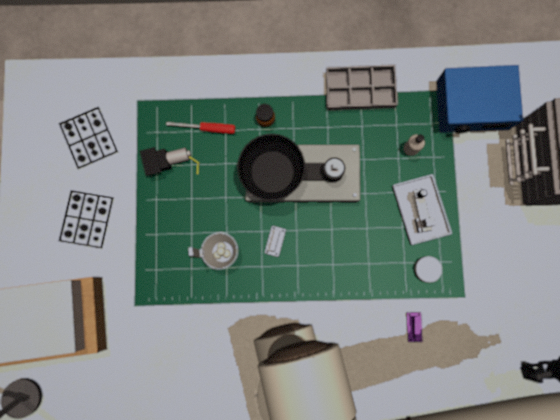

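View pics/side0.png

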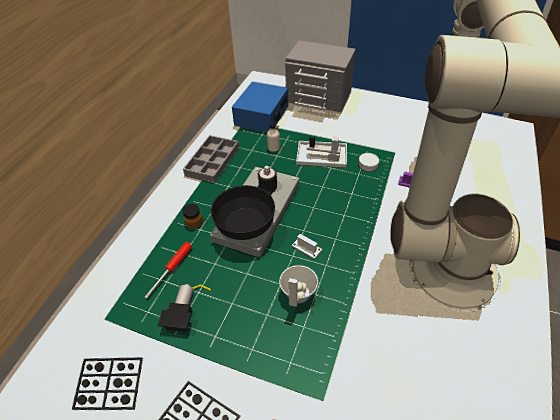

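Top: the bracket (276,240) is the only part on the mat; the purple copy is at (413,327). Dipper cup (220,250), handle to the left (+y), bowl (272,168), shaft (333,168), crank hub in tray at (425,222), knob (421,194). Now measuring.

```bash
cat >> h.py <<'E'
def full(p):
    C=np.full((420,560,3),np.nan); m=p['range_z']>0; C[m]=cloud(p,m); return C
def rect(X): 
    (c,s,a)=cv2.minAreaRect((X[:,:2]*1000).astype(np.float32)); return np.round(c,1),np.round(s,1),round(a,1)
def sel(C,c,r,z0,z1):
    q=C.reshape(-1,3); q=q[~np.isnan(q[:,0])]
    return q[(np.hypot(q[:,0]-c[0],q[:,1]-c[1])<r)&(q[:,2]>z0)&(q[:,2]<z1)]
E
python3 - <<'E'
from h import *
P={n:shot(n) for n in('top','side')}; C={n:full(P[n]) for n in P}
t=P['top']
c={k:atz(t,[px],z)[0] for k,px,z in[('brk',(276,240),.04),('cup',(220,250),.06),('bowl',(272,168),.1),('shaft',(333,168),.12),('hub',(425,222),.06),('knob',(421,195),.06),('tray',(421,209),.02)]}
for k in c: print(k,np.round(c[k],3))
for n in P:
  print(n)
  for k,r,z0,z1 in[('brk',.06,.02,.06),('brk',.06,.0385,.06),('brk',.06,.007,.016),('cup',.11,.1,.2),('cup',.07,.055,.07),('bowl',.12,.095,.13),('shaft',.05,.115,.14),('hub',.025,.06,.11),('knob',.025,.06,.11),('tray',.14,.014,.023)]:
    X=sel(C[n],c[k],r,z0,z1)
    if len(X)>3: print(k,z0,len(X),np.round(np.median(X,0)*1000,1),'zmax',round(X[:,2].max()*1000,1),*rect(X))
# circle fit rim
for n in P:
  for k,r,z0,z1 in[('bowl',.12,.103,.13),('cup',.06,.057,.07)]:
    X=sel(C[n],c[k],r,z0,z1)
    if len(X)>20: print(n,k,[np.round(v*1000,1) if np.ndim(v)==0 else np.round(np.array(v)*1000,1) for v in cv2.minEnclosingCircle(X[:,:2].astype(np.float32))])
for z0 in np.arange(.09,.15,.006):
  for n in P:
    X=sel(C[n],c['shaft'],.04,z0,z0+.006)
    if len(X)>3: print('sh',n,round(z0,3),len(X),np.round(X.mean(0)*1000,1),*rect(X))
E
python3 - <<'E'
import cv2
a=cv2.imread('pics/top0.png')[130:260,310:470]; b=cv2.imread('pics/side0.png')[110:210,220:400]
cv2.imwrite('pics/c0.png',cv2.vconcat([cv2.resize(a,(492,400),interpolation=2),cv2.copyMakeBorder(cv2.resize(b,(360,200),interpolation=2),0,0,0,132,0)]))
E
```

```text
brk [0.419 0.057 0.04 ]
cup [0.395 0.209 0.06 ]
bowl [0.61 0.06 0.1 ]
shaft [ 0.6   -0.103  0.12 ]
hub [ 0.455 -0.351  0.06 ]
knob [ 0.53  -0.345  0.06 ]
tray [ 0.496 -0.353  0.02 ]
top
brk 0.02 124 [418.7  61.7  46.3] zmax 53.0 [420.   61.7] [27.3 59.9] 57.8
brk 0.0385 112 [418.8  61.9  46.8] zmax 53.0 [420.2  62.2] [13.8 59.8] 73.8
brk 0.007 472 [421.1  57.4  10.2] zmax 16.0 [420.3  57.1] [115.8 116.7] 24.9
cup 0.1 69 [388.5 266.5 149.1] zmax 163.4 [389.1 269.2] [19.9 10.4] 9.5
cup 0.055 269 [396.8 225.1  62.4] zmax 69.9 [394.6 212. ] [97.9 97. ] 46.0
bowl 0.095 614 [648.5  72.9 111.7] zmax 121.0 [612.6  63.8] [179.9 181.5] 88.1
shaft 0.115 38 [ 605.2 -105.2  122.5] zmax 135.5 [ 605.  -106.7] [13.8 15.7] 89.9
hub 0.06 97 [ 453.  -351.7   90.6] zmax 97.9 [ 453.2 -354.5] [21.9 22.5] 10.1
knob 0.06 44 [ 527.4 -336.4   85.2] zmax 94.7 [ 531.4 -339.5] [20.7 16.7] 9.9
tray 0.014 413 [ 500.  -350.7   18.8] zmax 23.0 [ 486.4 -353.3] [218.4 209.7] 49.8
side
brk 0.02 191 [419.9  68.4  41.6] zmax 48.3 [421.   65.1] [17.2 60.3] 73.8
brk 0.0385 107 [420.   65.7  44.8] zmax 48.3 [421.3  64.7] [1
[... 1139 characters left out ...]
02 105 [ 604.7 -104.9  104.1] [ 604.3 -105.9] [46.9 50.2] 82.5
sh side 0.102 31 [ 605.9 -100.   103.7] [ 607.6 -102.2] [46.3 32.7] 38.3
sh top 0.108 10 [ 601.9 -103.6  110.1] [ 602.5 -106.6] [20.  33.7] 74.2
sh side 0.108 11 [605.3 -98.3 110.8] [604.8 -98.3] [19.5 10.1] 40.2
sh top 0.114 12 [ 602.2 -105.5  117.2] [ 605.3 -106.2] [15.2 14.5] 6.4
sh side 0.114 13 [ 606.7 -101.5  117.3] [ 605.9 -101.4] [20.2 11.7] 38.4
sh top 0.12 15 [ 606.6 -106.7  122.3] [ 606.1 -106.7] [13.5 13.7] 88.4
sh side 0.12 13 [ 607.5 -102.3  122.7] [ 608.3 -102.9] [11.8 16.9] 4.5
sh top 0.126 12 [ 606.2 -105.7  128. ] [ 605.6 -106.1] [ 8.1 11.2] 87.6
sh side 0.126 5 [605.6 -99.9 126.9] [606.1 -99.6] [ 6.1 12.5] 21.7
```

View pics/c0.png

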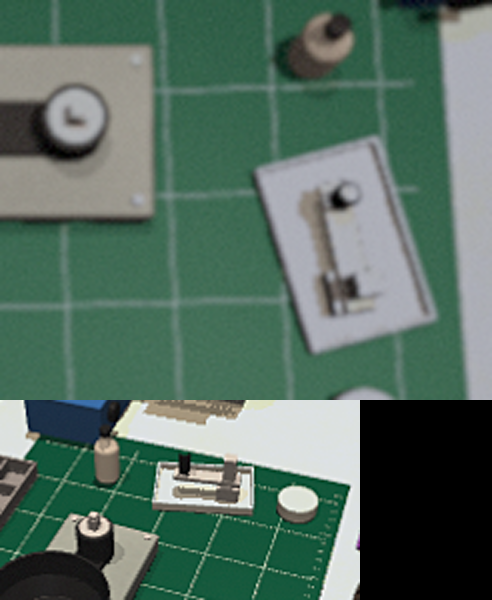

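The crop shows the shaft's collar and the crank, whose arm runs about 11° from world x. The bracket is at (0.420, 0.063) with its rib at -16°. I'll go above the bracket.

play_rows:
  targets:
    - {"grip": 0, "linear": [15, 30, -1], "delta_rot": [0, 0, -0.25]}
    - {"grip": 0, "linear": [15, 30, -1], "delta_rot": [0, 0, -0.25]}
    - {"grip": 0, "linear": [30, 60, -5], "delta_rot": [0, 0, -0.504]}
    - {"grip": 0, "linear": [30, 60, -5], "delta_rot": [0, 0, -0.504]}
    - {"grip": 0, "linear": [30, 60, -5], "delta_rot": [0, 0, -0.504]}
    - {"grip": 0, "linear": [30, 60, -5], "delta_rot": [0, 0, -0.504]}
    - {"grip": 0, "linear": [30, 60, -5], "delta_rot": [0, 0, -0.504]}
    - {"grip": 0, "linear": [30, 60, -5], "delta_rot": [0, 0, -0.504]}
    - {"grip": 0, "linear": [30, 60, -5], "delta_rot": [0, 0, -0.504]}
    - {"grip": 0, "linear": [30, 60, -5], "delta_rot": [0, 0, -0.504]}

```text
time: 3.0
ee_pos: [0.3422, -0.0948, 0.1959]
tcp_rot: [-179.8, -0.1, -15.7]
wrist_force: [1.1, -0.6, 0.3]
opening: 0.0856
grasp_force: 0.0
```

play_rows:
  targets:
    - {"grip": 0, "linear": [0, 0, 0], "delta_rot": [0, 0, 0]}

```text
time: 3.1
ee_pos: [0.3431, -0.0925, 0.1953]
tcp_rot: [-179.8, -0.0, -15.1]
wrist_force: [-0.9, -0.5, 0.0]
opening: 0.0852
grasp_force: 0.0
```

```bash
python3 -c "
from h import *
st()"
```

```text
{'time': 3.1, 'q': [-15.288, -22.257, -17.856, 94.399, 0.246, 179.799], 'ee_pos': [0.343, -0.093, 0.195], 'tcp_rot': [-179.754, -0.003, -15.087], 'wrist_force': [-0.915, -0.456, 0.02], 'opening': 0.085, 'grasp_force': 0.0}
```

play_rows:
  targets:
    - {"grip": 0, "linear": [0, 0, 0], "delta_rot": [0, 0, 1.5]}
    - {"grip": 0, "linear": [4, 8, 0], "delta_rot": [0, 0, 1.5]}
    - {"grip": 0, "linear": [7.7, 15.6, 0], "delta_rot": [0, 0, 1.5]}
    - {"grip": 0, "linear": [7.7, 15.6, 0], "delta_rot": [0, 0, 1.5]}
    - {"grip": 0, "linear": [7.7, 15.6, 0], "delta_rot": [0, 0, 1.5]}
    - {"grip": 0, "linear": [7.7, 15.6, 0], "delta_rot": [0, 0, 1.5]}
    - {"grip": 0, "linear": [7.7, 15.6, 0], "delta_rot": [0, 0, 1.5]}
    - {"grip": 0, "linear": [7.7, 15.6, 0], "delta_rot": [0, 0, 1.5]}
    - {"grip": 0, "linear": [7.7, 15.6, 0], "delta_rot": [0, 0, 1.5]}
    - {"grip": 0, "linear": [7.7, 15.6, 0], "delta_rot": [0, 0, 1.5]}

```text
time: 4.1
ee_pos: [0.4188, 0.0584, 0.1958]
tcp_rot: [-179.8, 0.0, 70.3]
wrist_force: [0.2, -0.6, 0.9]
opening: 0.0853
grasp_force: 0.0
```

play_rows:
  targets:
    - {"grip": 0, "linear": [0, 0, -4], "delta_rot": [0, 0, 1.5]}
    - {"grip": 0, "linear": [0, 0, -8], "delta_rot": [0, 0, 1.5]}
    - {"grip": 0, "linear": [0, 0, -8], "delta_rot": [0, 0, 1.5]}
    - {"grip": 0, "linear": [0, 0, -8], "delta_rot": [0, 0, 1.5]}
    - {"grip": 0, "linear": [0, 0, -8], "delta_rot": [0, 0, 1.5]}
    - {"grip": 0, "linear": [0, 0, -8], "delta_rot": [0, 0, 1.5]}
    - {"grip": 0, "linear": [0, 0, -8], "delta_rot": [0, 0, 1.5]}
    - {"grip": 0, "linear": [0, 0, -8], "delta_rot": [0, 0, 1.5]}
    - {"grip": 0, "linear": [0, 0, -8], "delta_rot": [0, 0, 1.5]}
    - {"grip": 0, "linear": [0, 0, -8], "delta_rot": [0, 0, 1.5]}

```text
time: 5.1
ee_pos: [0.4188, 0.0584, 0.1158]
tcp_rot: [-179.8, 0.0, 156.2]
wrist_force: [0.7, 0.4, 1.1]
opening: 0.0854
grasp_force: 0.0
```

```bash
python3 -c "
from h import *
st()"
```

```text
{'time': 5.1, 'q': [8.043, -13.21, -19.823, 83.478, -0.164, 31.84], 'ee_pos': [0.419, 0.058, 0.116], 'tcp_rot': [-179.812, 0.009, 156.203], 'wrist_force': [0.699, 0.395, 1.102], 'opening': 0.085, 'grasp_force': 0.0}
```

play_rows:
  targets:
    - {"grip": 0, "linear": [0.2, 0.5, -3], "delta_rot": [0, 0, 0.133]}
    - {"grip": 0, "linear": [0.2, 0.5, -6], "delta_rot": [0, 0, 0.133]}
    - {"grip": 0, "linear": [0.2, 0.5, -8], "delta_rot": [0, 0, 0.133]}
    - {"grip": 0, "linear": [0.2, 0.5, -9.8], "delta_rot": [0, 0, 0.133]}
    - {"grip": 0, "linear": [0.2, 0.5, -9.8], "delta_rot": [0, 0, 0.133]}
    - {"grip": 255, "linear": [0.2, 0.5, -9.8], "delta_rot": [0, 0, 0.133]}
    - {"grip": 255, "linear": [0.2, 0.5, -9.8], "delta_rot": [0, 0, 0.133]}
    - {"grip": 255, "linear": [0.2, 0.5, -9.8], "delta_rot": [0, 0, 0.133]}
    - {"grip": 255, "linear": [0.2, 0.5, -9.8], "delta_rot": [0, 0, 0.133]}
    - {"grip": 255, "linear": [0.2, 0.5, -9.8], "delta_rot": [0, 0, 0.133]}
  force: 50

```text
time: 6.1
ee_pos: [0.421, 0.064, 0.0182]
tcp_rot: [-179.8, 0.0, 163.6]
wrist_force: [-5.2, -1.4, 15.6]
opening: 0.0132
grasp_force: 50.5
```

play_rows:
  targets:
    - {"grip": 255, "linear": [0, 0, 0]}
    - {"grip": 255, "linear": [0, 0, 0]}
    - {"grip": 255, "linear": [0, 0, 0]}
    - {"grip": 255, "linear": [0, 0, 1]}

```text
validation failed for argument at $.ta...
```

play_rows:
  targets:
    - {"grip": 255, "linear": [0, 0, 4], "delta_rot": [0, 0, 0]}
    - {"grip": 255, "linear": [0, 0, 8], "delta_rot": [0, 0, 0]}
    - {"grip": 255, "linear": [0, 0, 12], "delta_rot": [0, 0, 0]}
    - {"grip": 255, "linear": [0, 0, 15], "delta_rot": [0, 0, 0]}
    - {"grip": 255, "linear": [4, 0, 15], "delta_rot": [0, 0, 0]}
    - {"grip": 255, "linear": [8, 0, 15], "delta_rot": [0, 0, 0]}
    - {"grip": 255, "linear": [12, 0, 15], "delta_rot": [0, 0, 0]}
    - {"grip": 255, "linear": [16, 0, 15], "delta_rot": [0, 0, 0]}
    - {"grip": 255, "linear": [19, 0, 15], "delta_rot": [0, 0, 0]}
    - {"grip": 255, "linear": [19, 0, 15], "delta_rot": [0, 0, 0]}

```text
time: 7.1
ee_pos: [0.6131, 0.064, 0.1653]
tcp_rot: [-179.8, -0.1, 163.6]
wrist_force: [-0.9, 0.2, -1.9]
opening: 0.0133
grasp_force: 49.3
```

play_rows:
  targets:
    - {"grip": 255, "linear": [0, 0, -3], "delta_rot": [0, 0, 0]}
    - {"grip": 255, "linear": [0, 0, -6], "delta_rot": [0, 0, 0]}
    - {"grip": 255, "linear": [0, 0, -9], "delta_rot": [0, 0, 0]}
    - {"grip": 255, "linear": [0, 0, -9.7], "delta_rot": [0, 0, 0]}
    - {"grip": 255, "linear": [0, 0, -9.7], "delta_rot": [0, 0, 0]}
    - {"grip": 120, "linear": [0, 0, -9.7], "delta_rot": [0, 0, 0]}
    - {"grip": 120, "linear": [0, 0, -9.7], "delta_rot": [0, 0, 0]}
    - {"grip": 120, "linear": [0, 0, -9.7], "delta_rot": [0, 0, 0]}
    - {"grip": 120, "linear": [0, 0, -6], "delta_rot": [0, 0, 0]}
    - {"grip": 120, "linear": [0, 0, -2], "delta_rot": [0, 0, 0]}

```text
time: 8.1
ee_pos: [0.61, 0.0639, 0.1481]
tcp_rot: [-179.8, -0.1, 163.6]
wrist_force: [1.2, 0.2, 0.5]
opening: 0.045
grasp_force: 0.0
```

```bash
python3 -c "
from h import *
st()"
```

```text
{'time': 8.1, 'q': [6.065, 13.029, 9.946, 87.099, -0.173, 22.488], 'ee_pos': [0.61, 0.064, 0.148], 'tcp_rot': [-179.771, -0.101, 163.577], 'wrist_force': [1.166, 0.213, 0.497], 'opening': 0.045, 'grasp_force': 0.0}
```

```bash
cat > dip.py <<'E'
from h import *
def dip(c=(.396,.215)):
  for n in('top','side'):
    p=shot(n); C=full(p)
    X=sel(C,c,.11,.1,.165); print(n,'strap',len(X),rect(X),np.round(np.mean(X,0),4))
    Y=sel(C,c,.065,.056,.07); print(' rim',cv2.minEnclosingCircle(Y[:,:2].astype(np.float32)))
if __name__=='__main__': dip()
E
python3 dip.py
```

```text
top strap 69 (array([388.9, 269.6]), array([19.7, 10.3]), 4.1) [0.3887 0.2678 0.141 ]
 rim ((0.39447107911109924, 0.21519875526428223), 0.05223271995782852)
side strap 143 (array([389.8, 273.2]), array([20.7, 12. ]), 5.7) [0.3892 0.2765 0.1339]
 rim ((0.3942519426345825, 0.22116497159004211), 0.058513712137937546)
```

play_rows:
  targets:
    - {"grip": 60, "linear": [-4, 4, 5], "delta_rot": [0, 0, 0.1]}
    - {"grip": 60, "linear": [-8, 8, 7], "delta_rot": [0, 0, 0.2]}
    - {"grip": 60, "linear": [-12, 12, 7], "delta_rot": [0, 0, 0.3]}
    - {"grip": 60, "linear": [-16, 16, 7], "delta_rot": [0, 0, 0.398]}
    - {"grip": 60, "linear": [-22, 20.6, 7], "delta_rot": [0, 0, 0.398]}
    - {"grip": 60, "linear": [-22, 20.6, 7], "delta_rot": [0, 0, 0.398]}
    - {"grip": 60, "linear": [-22, 20.6, 7], "delta_rot": [0, 0, 0.398]}
    - {"grip": 60, "linear": [-22, 20.6, 7], "delta_rot": [0, 0, 0.398]}

```text
time: 9.0
ee_pos: [0.3891, 0.2717, 0.2188]
tcp_rot: [-179.9, 0.1, -173.4]
wrist_force: [-0.5, 0.2, 0.3]
opening: 0.0649
grasp_force: 0.0
```

play_rows:
  targets:
    - {"grip": 60, "linear": [0, 0, -4], "delta_rot": [0, 0, 0]}
    - {"grip": 60, "linear": [0, 0, -8], "delta_rot": [0, 0, 0]}
    - {"grip": 60, "linear": [0, 0, -11.4], "delta_rot": [0, 0, 0]}
    - {"grip": 60, "linear": [0, 0, -11.4], "delta_rot": [0, 0, 0]}
    - {"grip": 255, "linear": [0, 0, -11.4], "delta_rot": [0, 0, 0]}
    - {"grip": 255, "linear": [0, 0, -11.4], "delta_rot": [0, 0, 0]}
    - {"grip": 255, "linear": [0, 0, -11.4], "delta_rot": [0, 0, 0]}
    - {"grip": 255, "linear": [0, 0, -11.4], "delta_rot": [0, 0, 0]}
    - {"grip": 255, "linear": [0, 0, -11.4], "delta_rot": [0, 0, 0]}
    - {"grip": 255, "linear": [0, 0, -11.4], "delta_rot": [0, 0, 0]}
  force: 70

```text
time: 10.0
ee_pos: [0.3913, 0.2705, 0.1053]
tcp_rot: [-179.9, 0.1, -173.6]
wrist_force: [-0.7, -0.5, 5.7]
opening: 0.0096
grasp_force: 68.2
```

```bash
python3 -c "
from h import *
st()"; python3 dip.py
```

```text
{'time': 10.0, 'q': [34.754, -5.864, -14.622, 81.195, -0.162, 28.363], 'ee_pos': [0.391, 0.27, 0.105], 'tcp_rot': [-179.88, 0.117, -173.609], 'wrist_force': [-0.737, -0.545, 5.688], 'opening': 0.01, 'grasp_force': 68.229}
top strap 10 (array([384.1, 248.9]), array([ 7.3, 21.8]), 9.8) [0.3845 0.2485 0.1423]
 rim ((0.3950830101966858, 0.21514365077018738), 0.052006617188453674)
side strap 55 (array([384.9, 283.7]), array([14.9, 45.7]), 6.3) [0.3817 0.2858 0.1388]
 rim ((0.38898253440856934, 0.22357377409934998), 0.056454334408044815)
```

play_rows:
  targets:
    - {"grip": 255, "linear": [0, 0, 1], "delta_rot": [0, 0, 0]}
    - {"grip": 255, "linear": [0, 0, 3], "delta_rot": [0, 0, 0]}
    - {"grip": 255, "linear": [0, 0, 5.5], "delta_rot": [0, 0, 0]}
    - {"grip": 255, "linear": [0, 0, 8], "delta_rot": [0, 0, 0]}
    - {"grip": 255, "linear": [0, 0, 10.5], "delta_rot": [0, 0, 0]}
    - {"grip": 255, "linear": [0, 0, 13], "delta_rot": [0, 0, 0]}
    - {"grip": 255, "linear": [0, 0, 15.5], "delta_rot": [0, 0, 0]}
    - {"grip": 255, "linear": [0, 0, 18], "delta_rot": [0, 0, 0]}
    - {"grip": 255, "linear": [0, 0, 19.5], "delta_rot": [0, 0, 0]}
    - {"grip": 255, "linear": [0, 0, 20], "delta_rot": [0, 0, 0]}

```text
time: 11.1
ee_pos: [0.391, 0.2703, 0.3059]
tcp_rot: [-179.9, 0.1, -173.6]
wrist_force: [-0.3, 0.8, -1.2]
opening: 0.0091
grasp_force: 68.4
```

play_rows:
  targets:
    - {"grip": 255, "linear": [1, -1, 0], "delta_rot": [0, 0, -0.06]}
    - {"grip": 255, "linear": [3, -3, 0], "delta_rot": [0, 0, -0.16]}
    - {"grip": 255, "linear": [5, -5, 0], "delta_rot": [0, 0, -0.28]}
    - {"grip": 255, "linear": [7, -7, 0], "delta_rot": [0, 0, -0.4]}
    - {"grip": 255, "linear": [9, -9, 0], "delta_rot": [0, 0, -0.52]}
    - {"grip": 255, "linear": [11, -11, 0], "delta_rot": [0, 0, -0.64]}
    - {"grip": 255, "linear": [13, -13, 0], "delta_rot": [0, 0, -0.76]}
    - {"grip": 255, "linear": [15, -15, 0], "delta_rot": [0, 0, -0.88]}
    - {"grip": 255, "linear": [17, -17, 0], "delta_rot": [0, 0, -1.0]}
    - {"grip": 255, "linear": [19, -18.5, 0], "delta_rot": [0, 0, -1.12]}

```text
time: 12.1
ee_pos: [0.5813, 0.0838, 0.3032]
tcp_rot: [-179.8, -0.0, 121.9]
wrist_force: [0.6, -0.4, -2.3]
opening: 0.0091
grasp_force: 68.4
```

play_rows:
  targets:
    - {"grip": 255, "linear": [1.5, -1, 0], "delta_rot": [0, 0, -0.12]}
    - {"grip": 255, "linear": [2.5, -2, 0], "delta_rot": [0, 0, -0.24]}
    - {"grip": 255, "linear": [3, -2.1, 0], "delta_rot": [0, 0, -0.36]}
    - {"grip": 255, "linear": [3, -2.1, 0], "delta_rot": [0, 0, -0.44]}
    - {"grip": 255, "linear": [3, -2.1, 0], "delta_rot": [0, 0, -0.458]}
    - {"grip": 255, "linear": [3, -2.1, 0], "delta_rot": [0, 0, -0.458]}
    - {"grip": 255, "linear": [3, -2.1, 0], "delta_rot": [0, 0, -0.458]}

```text
time: 12.8
ee_pos: [0.6106, 0.0642, 0.3036]
tcp_rot: [-179.8, 0.0, 96.1]
wrist_force: [0.1, -0.8, -1.1]
opening: 0.0091
grasp_force: 68.4
```

```bash
python3 -c "
from h import *
st(); shot('side','s1.png')"
```

```text
{'time': 12.8, 'q': [6.0, 17.236, 32.533, 105.49, -0.004, 89.911], 'ee_pos': [0.611, 0.064, 0.304], 'tcp_rot': [-179.807, 0.003, 96.089], 'wrist_force': [0.087, -0.794, -1.142], 'opening': 0.009, 'grasp_force': 68.366}
```

View pics/s1.png

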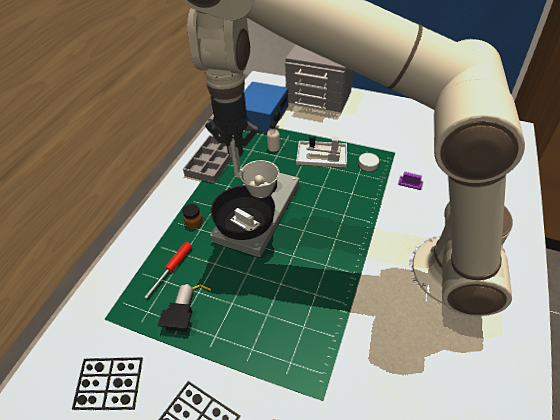

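The cup with its balls hangs on the robot side of the strap above the bowl (260,178), and the bracket lies flat in the bowl (245,217). Tipping partway.

play_rows:
  targets:
    - {"grip": 255, "linear": [0, 0, 0], "delta_rot": [0.005, -0.05, 0]}
    - {"grip": 255, "linear": [0, 0, 0], "delta_rot": [0.016, -0.149, 0]}
    - {"grip": 255, "linear": [0, 0, 0], "delta_rot": [0.026, -0.249, 0]}
    - {"grip": 255, "linear": [0, 0, 0], "delta_rot": [0.037, -0.348, 0]}
    - {"grip": 255, "linear": [0, 0, 0], "delta_rot": [0.047, -0.448, 0]}
    - {"grip": 255, "linear": [0, 0, 0], "delta_rot": [0.057, -0.547, 0]}
    - {"grip": 255, "linear": [0, 0, 0], "delta_rot": [0.068, -0.646, 0]}
    - {"grip": 255, "linear": [0, 0, 0], "delta_rot": [0.078, -0.746, 0]}
    - {"grip": 255, "linear": [0, 0, 0], "delta_rot": [0.094, -0.895, 0]}
    - {"grip": 255, "linear": [0, 0, 0], "delta_rot": [0.105, -0.995, 0]}

```text
time: 13.85
ee_pos: [0.6096, 0.0641, 0.3029]
tcp_rot: [122.6, 0.0, 96.0]
wrist_force: [0.0, 0.1, -2.5]
opening: 0.0094
grasp_force: 68.8
```

play_rows:
  targets:
    - {"grip": 255, "linear": [0, 0, 0], "delta_rot": [0, 0, 0]}
    - {"grip": 255, "linear": [0, 0, 0], "delta_rot": [0, 0, 0]}

```text
time: 14.05
ee_pos: [0.6102, 0.0641, 0.3041]
tcp_rot: [123.0, -0.0, 96.0]
wrist_force: [0.2, -0.2, -1.9]
opening: 0.0093
grasp_force: 69.1
```

```bash
python3 -c "
from h import *
st(); shot('side','s2.png')"
```

```text
{'time': 14.05, 'q': [5.976, -38.979, -37.327, 34.605, 0.047, 89.987], 'ee_pos': [0.61, 0.064, 0.304], 'tcp_rot': [122.953, -0.015, 96.022], 'wrist_force': [0.189, -0.223, -1.95], 'opening': 0.009, 'grasp_force': 69.052}
```

View pics/s2.png

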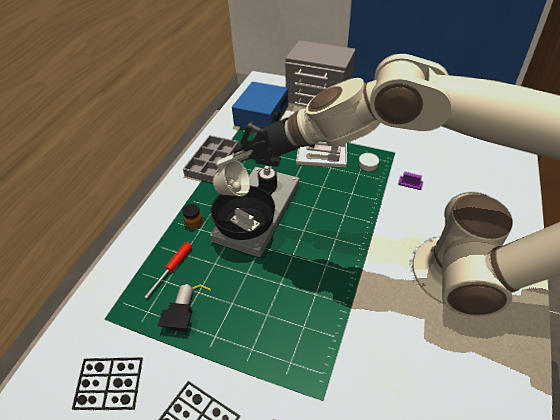

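The cup is tipped about 57° over the bowl (232,180) and still holds the balls. Continuing.

play_rows:
  targets:
    - {"grip": 255, "linear": [0.2, 0, -1], "delta_rot": [0.005, -0.05, 0]}
    - {"grip": 255, "linear": [0.4, 0, -2], "delta_rot": [0.01, -0.1, 0]}
    - {"grip": 255, "linear": [0.6, 0, -3], "delta_rot": [0.016, -0.149, 0]}
    - {"grip": 255, "linear": [0.8, 0, -4], "delta_rot": [0.021, -0.199, 0]}
    - {"grip": 255, "linear": [1, 0, -5], "delta_rot": [0.026, -0.249, 0]}
    - {"grip": 255, "linear": [1, 0, -5.3], "delta_rot": [0.032, -0.3, 0]}
    - {"grip": 255, "linear": [1, 0, -5.3], "delta_rot": [0.037, -0.348, 0]}
    - {"grip": 255, "linear": [1, 0, -5.3], "delta_rot": [0.042, -0.398, 0]}
    - {"grip": 255, "linear": [1, 0, -5.3], "delta_rot": [0.042, -0.398, 0]}

```text
time: 15.0
ee_pos: [0.6215, 0.0642, 0.2503]
tcp_rot: [100.1, -0.0, 96.0]
wrist_force: [-0.1, 0.6, -2.8]
opening: 0.0091
grasp_force: 69.1
```

```bash
python3 -c "
from h import *
st()"
```

```text
{'time': 15.0, 'q': [5.788, -46.022, -64.067, -7.979, 0.233, 89.995], 'ee_pos': [0.622, 0.064, 0.25], 'tcp_rot': [100.067, -0.036, 96.018], 'wrist_force': [-0.149, 0.627, -2.83], 'opening': 0.009, 'grasp_force': 69.144}
```

```bash
cat > kin.py <<'E'
import numpy as np
from scipy.optimize import least_squares
D=np.array([[4.979,10.078,95.1,.121,.537,.231],[-22.257,-17.856,94.399,.3431,.0925,.1953],[-13.21,-19.823,83.478,.4188,.0584,.1158],[13.029,9.946,87.099,.61,.0639,.1481],[-5.864,-14.622,81.195,.3913,.2705,.1053],[17.236,32.533,105.49,.6106,.0642,.3036],[-38.979,-37.327,34.605,.6102,.0641,.3041],[-46.022,-64.067,-7.979,.6215,.0642,.2503]])
def rows(q):
    a,b,p=np.radians([q[0],q[0]-q[1],q[0]-q[1]+q[2]]); s,c=np.sin,np.cos
    return [[1,0,s(a),s(b),c(b),s(p),c(p)],[0,1,c(a),c(b),-s(b),c(p),-s(p)]]
A=np.vstack([rows(d[:3]) for d in D]); y=np.ravel([[np.hypot(d[3],d[4]),d[5]] for d in D])
x,*_=np.linalg.lstsq(A,y,rcond=1e-6)
if __name__=='__main__':
    print(np.round(x,4),'res',np.abs(A@x-y).max())
    for tip in(80,85,90,95,100):
      for z in(.25,.28,.31,.34,.37,.4):
        o=[]
        for r in(.62,.64,.66,.68,.7):
          f=lambda q:np.r_[(np.array(rows([q[0],q[1],90-tip-q[0]+q[1]]))@x-[r,z])*100]
          R=least_squares(f,[-46,-60]); q=R.x; o.append((round(q[0]),round(q[1]),round(90-tip-q[0]+q[1])) if R.cost<1e-3 else None)
        print(tip,z,o)
E
python3 kin.py
```

```text
[2.000e-04 1.601e-01 4.202e-01 3.590e-02 5.187e-01 0.000e+00 4.293e-01] res 0.0003609936693287352
80 0.25 [(-47, -65, -7), (-42, -63, -10), (-37, -60, -13), (-33, -58, -15), (-29, -56, -17)]
80 0.28 [(-49, -62, -3), (-44, -60, -6), (-39, -58, -9), (-35, -56, -11), (-31, -53, -13)]
80 0.31 [(-50, -59, 1), (-45, -57, -2), (-41, -55, -4), (-37, -53, -7), (-33, -51, -8)]
80 0.34 [(-50, -56, 4), (-46, -54, 2), (-42, -52, -1), (-38, -50, -3), (-34, -48, -4)]
80 0.37 [(-50, -52, 8), (-46, -51, 5), (-42, -49, 3), (-38, -47, 1), (-35, -45, -1)]
80 0.4 [(-50, -49, 11), (-46, -47, 9), (-42, -46, 6), (-39, -44, 5), (-35, -42, 3)]
85 0.25 [(-46, -68, -18), (-40, -66, -21), (-35, -64, -24), (-30, -61, -26), (-26, -59, -28)]
85 0.28 [(-48, -66, -13), (-43, -64, -16), (-38, -61, -19), (-33, -59, -21), (-29, -57, -23)]
85 0.31 [(-50, -63, -8), (-45, -61, -11), (-40, -59, -14), (-36, -57, -16), (-31, -55, -18)]
85 0.34 [(-51, -60, -4), (-46, -58, -7), (-42, -56, -10), (-37, -54, -12), (-33, -52, -14)]
85 0.37 [(-51, -57, -1), (-47, -55, -3), (-43, -53, -6), (-38, -51, -8), (-35, -49, -10)]
85 0.4 [(-5
[... 1066 characters left out ...]
-26), (-34, -58, -29), (-30, -56, -30)]
95 0.4 [(-50, -62, -16), (-45, -60, -19), (-41, -58, -22), (-36, -56, -24), (-32, -53, -26)]
100 0.25 [(-24, -73, -59), (-19, -70, -61), (-14, -67, -63), (-11, -65, -64), (-7, -62, -65)]
100 0.28 [(-31, -72, -51), (-26, -70, -54), (-21, -67, -56), (-17, -64, -57), (-13, -61, -58)]
100 0.31 [(-37, -71, -44), (-31, -68, -47), (-26, -66, -49), (-22, -63, -51), (-18, -60, -53)]
100 0.34 [(-42, -69, -38), (-36, -67, -41), (-31, -64, -43), (-26, -62, -45), (-22, -59, -47)]
100 0.37 [(-45, -67, -32), (-40, -65, -35), (-35, -62, -38), (-30, -60, -40), (-26, -58, -42)]
100 0.4 [(-47, -65, -27), (-42, -62, -30), (-37, -60, -33), (-33, -58, -35), (-29, -56, -37)]
```

Joint limits stop more tipping in this plane, so I'll swing the tool about the vertical to bring the wrist outward, then finish the tip.

play_rows:
  targets:
    - {"grip": 255, "linear": [0, 0, 0], "delta_rot": [0, 0, 0.04]}
    - {"grip": 255, "linear": [0, 0, 0], "delta_rot": [0, 0, 0.12]}
    - {"grip": 255, "linear": [0, 0, 0], "delta_rot": [0, 0, 0.22]}
    - {"grip": 255, "linear": [0, 0, 0], "delta_rot": [0, 0, 0.32]}
    - {"grip": 255, "linear": [-0.3, 0, 0], "delta_rot": [0, 0, 0.42]}
    - {"grip": 255, "linear": [-0.6, 0, 0], "delta_rot": [0, 0, 0.52]}
    - {"grip": 255, "linear": [-1, 0, 0], "delta_rot": [0, 0, 0.62]}
    - {"grip": 255, "linear": [-1, 0, 0], "delta_rot": [0, 0, 0.72]}
    - {"grip": 255, "linear": [-1, 0, 0], "delta_rot": [0, 0, 0.8]}
    - {"grip": 255, "linear": [-1, 0, 0], "delta_rot": [0, 0, 0.8]}

```text
time: 16.0
ee_pos: [0.6135, 0.0622, 0.2532]
tcp_rot: [99.9, -0.1, 141.8]
wrist_force: [0.0, 0.7, -0.9]
opening: 0.009
grasp_force: 69.2
```

```bash
python3 -c "
from h import *
st();shot('top','t3.png');p=shot('side','s3.png')
print([(r['pixel'],r['conf']) for r in bot.pinpoint(p,'ball1_center')])
a=cv2.imread('pics/s3.png')[60:330,130:430];b=cv2.imread('pics/t3.png')[100:260,190:390]
cv2.imwrite('pics/c3.png',cv2.hconcat([cv2.resize(a,(400,360)),cv2.resize(b,(400,360))]))"
```

```text
{'time': 16.0, 'q': [-19.811, -20.284, -44.693, 4.695, 69.219, 62.571], 'ee_pos': [0.614, 0.062, 0.253], 'tcp_rot': [99.938, -0.067, 141.833], 'wrist_force': [0.027, 0.723, -0.851], 'opening': 0.009, 'grasp_force': 69.206}
[([231.5, 226.4], 0.54)]
```

View pics/c3.png

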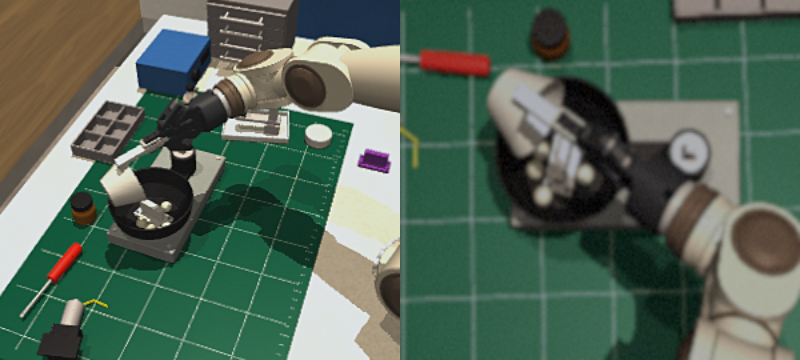

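All or nearly all the balls are already in the bowl (right half: (540,150), (543,197), (585,172)). Tipping slightly further to be sure.

play_rows:
  targets:
    - {"grip": 255, "linear": [0, 0, 0], "delta_rot": [0.08, -0.062, 0]}
    - {"grip": 255, "linear": [0, 0, 0], "delta_rot": [0.14, -0.11, 0]}
    - {"grip": 255, "linear": [0, 0, 0], "delta_rot": [0.197, -0.154, 0]}
    - {"grip": 255, "linear": [0, 0, 0], "delta_rot": [0.197, -0.154, 0]}
    - {"grip": 255, "linear": [0, 0, 0], "delta_rot": [0.197, -0.154, 0]}
    - {"grip": 255, "linear": [0, 0, 0], "delta_rot": [0.197, -0.154, 0]}
    - {"grip": 255, "linear": [0, 0, 0], "delta_rot": [0.197, -0.154, 0]}

```text
time: 16.85
ee_pos: [0.6099, 0.065, 0.2496]
tcp_rot: [85.6, -0.2, 141.9]
wrist_force: [-0.6, -0.2, -2.4]
opening: 0.009
grasp_force: 69.2
```

play_rows:
  targets:
    - {"grip": 255, "linear": [0, 0, 1], "delta_rot": [-0.1, 0.077, 0]}
    - {"grip": 255, "linear": [0, 0, 2], "delta_rot": [-0.197, 0.154, 0]}
    - {"grip": 255, "linear": [0, 0, 3], "delta_rot": [-0.3, 0.23, 0]}
    - {"grip": 255, "linear": [0, 0, 4], "delta_rot": [-0.4, 0.31, 0]}
    - {"grip": 255, "linear": [0, 0, 5], "delta_rot": [-0.5, 0.39, 0]}
    - {"grip": 255, "linear": [0, 0, 6], "delta_rot": [-0.6, 0.47, 0]}
    - {"grip": 255, "linear": [0, 0, 6], "delta_rot": [-0.7, 0.55, 0]}
    - {"grip": 255, "linear": [0, 0, 6], "delta_rot": [-0.8, 0.625, 0]}
    - {"grip": 255, "linear": [0, 0, 6], "delta_rot": [-0.9, 0.704, 0]}
    - {"grip": 255, "linear": [0, 0, 6], "delta_rot": [-0.95, 0.743, 0]}

```text
time: 17.85
ee_pos: [0.6076, 0.0642, 0.3127]
tcp_rot: [126.2, 0.4, 140.6]
wrist_force: [3.0, -0.5, -1.3]
opening: 0.0093
grasp_force: 69.1
```

```bash
python3 -c "
from h import *
st()"
```

```text
{'time': 17.85, 'q': [-13.758, -16.323, -15.705, 59.751, 46.537, 38.954], 'ee_pos': [0.608, 0.064, 0.313], 'tcp_rot': [126.19, 0.417, 140.617], 'wrist_force': [3.029, -0.47, -1.294], 'opening': 0.009, 'grasp_force': 69.054}
```

play_rows:
  targets:
    - {"grip": 255, "linear": [0, 0, 1], "delta_rot": [-0.11, 0.09, 0]}
    - {"grip": 255, "linear": [0, 0, 1], "delta_rot": [-0.22, 0.18, 0]}
    - {"grip": 255, "linear": [0, 0, 1], "delta_rot": [-0.33, 0.27, 0]}
    - {"grip": 255, "linear": [0, 0, 1], "delta_rot": [-0.44, 0.36, 0]}
    - {"grip": 255, "linear": [0, 0, 1], "delta_rot": [-0.55, 0.45, 0]}
    - {"grip": 255, "linear": [0, 0, 1], "delta_rot": [-0.66, 0.54, 0]}
    - {"grip": 255, "linear": [0, 0, 1], "delta_rot": [-0.726, 0.596, 0]}
    - {"grip": 255, "linear": [0, 0, 1], "delta_rot": [-0.726, 0.596, 0]}
    - {"grip": 255, "linear": [0, 0, 1], "delta_rot": [-0.726, 0.596, 0]}

```text
time: 18.75
ee_pos: [0.6101, 0.0646, 0.3215]
tcp_rot: [179.5, 0.2, 140.9]
wrist_force: [-0.2, -0.7, -1.5]
opening: 0.009
grasp_force: 69.0
```

```bash
python3 -c "
from h import *
from scipy.spatial.transform import Rotation as R
st();o=bot.get_obs()
a=R.from_euler('xyz',o['tcp_rot'],degrees=True);b=R.from_euler('xyz',[180,0,-173.6],degrees=True)
print((b*a.inv()).as_rotvec())"
```

```text
{'time': 18.75, 'q': [5.955, 17.409, 34.847, 106.948, 0.183, 45.055], 'ee_pos': [0.61, 0.065, 0.321], 'tcp_rot': [179.523, 0.217, 140.901], 'wrist_force': [-0.207, -0.664, -1.467], 'opening': 0.009, 'grasp_force': 68.964}
[-0.00710005  0.00614181  0.79409108]
```

play_rows:
  targets:
    - {"grip": 255, "linear": [-2.2, 2.1, 0], "delta_rot": [-0.001, 0.001, 0.08]}
    - {"grip": 255, "linear": [-5, 4.7, 0], "delta_rot": [-0.002, 0.002, 0.18]}
    - {"grip": 255, "linear": [-8, 7.5, 0], "delta_rot": [-0.003, 0.002, 0.29]}
    - {"grip": 255, "linear": [-11, 10.3, -1], "delta_rot": [-0.003, 0.003, 0.4]}
    - {"grip": 255, "linear": [-14, 13.2, -1], "delta_rot": [-0.004, 0.004, 0.51]}
    - {"grip": 255, "linear": [-17, 16, -1], "delta_rot": [-0.005, 0.005, 0.62]}
    - {"grip": 255, "linear": [-20, 18.8, -1], "delta_rot": [-0.007, 0.006, 0.73]}
    - {"grip": 255, "linear": [-21.9, 20.6, -1], "delta_rot": [-0.007, 0.006, 0.794]}
    - {"grip": 255, "linear": [-21.9, 20.6, -1], "delta_rot": [-0.007, 0.006, 0.794]}

```text
time: 19.65
ee_pos: [0.3888, 0.2704, 0.3124]
tcp_rot: [179.9, 0.2, -173.5]
wrist_force: [0.9, -0.8, -1.1]
opening: 0.009
grasp_force: 69.0
```

play_rows:
  targets:
    - {"grip": 255, "linear": [0, 0, -3], "delta_rot": [0, 0, 0]}
    - {"grip": 255, "linear": [0, 0, -7], "delta_rot": [0, 0, 0]}
    - {"grip": 255, "linear": [0, 0, -11], "delta_rot": [0, 0, 0]}
    - {"grip": 255, "linear": [0, 0, -14], "delta_rot": [0, 0, 0]}
    - {"grip": 255, "linear": [0, 0, -16.5], "delta_rot": [0, 0, 0]}
    - {"grip": 255, "linear": [0, 0, -17.5], "delta_rot": [0, 0, 0]}
    - {"grip": 255, "linear": [0, 0, -18], "delta_rot": [0, 0, 0]}
    - {"grip": 255, "linear": [0, 0, -18], "delta_rot": [0, 0, 0]}

```text
time: 20.45
ee_pos: [0.3919, 0.2697, 0.1316]
tcp_rot: [-180.0, 0.1, -173.8]
wrist_force: [-0.1, 0.1, -1.4]
opening: 0.009
grasp_force: 69.0
```

```bash
python3 -c "
from h import *
st();shot('side','s4.png');shot('top','t4.png')
a=cv2.imread('pics/s4.png')[150:350,170:370];b=cv2.imread('pics/t4.png')[130:280,170:370]
cv2.imwrite('pics/c4.png',cv2.hconcat([cv2.resize(a,(400,400)),cv2.resize(b,(400,400))]))"
```

```text
{'time': 20.45, 'q': [34.574, -6.067, -11.909, 84.111, -0.072, 28.331], 'ee_pos': [0.392, 0.27, 0.132], 'tcp_rot': [-179.959, 0.076, -173.757], 'wrist_force': [-0.11, 0.135, -1.373], 'opening': 0.009, 'grasp_force': 68.992}
```

View pics/c4.png

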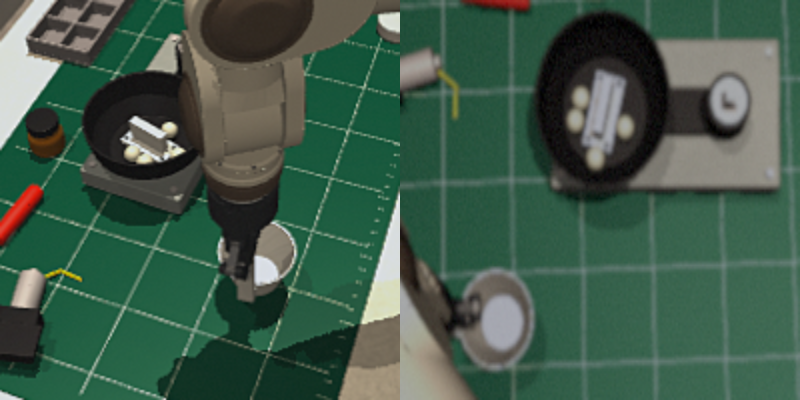

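All four balls (580,97), (575,120), (625,127), (596,158) and the bracket are in the bowl, and the dipper is empty. Setting it down.

play_rows:
  targets:
    - {"grip": 255, "linear": [0, 0, -1.5], "delta_rot": [0, 0, 0]}
    - {"grip": 255, "linear": [0, 0, -2.2], "delta_rot": [0, 0, 0]}
    - {"grip": 255, "linear": [0, 0, -2.5], "delta_rot": [0, 0, 0]}
    - {"grip": 255, "linear": [0, 0, -2.5], "delta_rot": [0, 0, 0]}
    - {"grip": 255, "linear": [0, 0, -2.5], "delta_rot": [0, 0, 0]}

```text
time: 21.05
ee_pos: [0.3916, 0.2701, 0.1054]
tcp_rot: [-179.9, -0.0, -173.7]
wrist_force: [0.1, 0.7, -1.1]
opening: 0.0091
grasp_force: 69.1
```

play_rows:
  targets:
    - {"grip": 255, "linear": [0, 0, -0.2], "delta_rot": [0, 0, 0]}
    - {"grip": 255, "linear": [0, 0, -0.2], "delta_rot": [0, 0, 0]}
    - {"grip": 120, "linear": [0, 0, -0.2], "delta_rot": [0, 0, 0]}
    - {"grip": 80, "linear": [0, 0, -0.2], "delta_rot": [0, 0, 0]}
    - {"grip": 80, "linear": [0, 0, -0.2], "delta_rot": [0, 0, 0]}
    - {"grip": 80, "linear": [0, 0, -0.2], "delta_rot": [0, 0, 0]}
    - {"grip": 80, "linear": [0, 0, 3], "delta_rot": [0, 0, 0]}
    - {"grip": 80, "linear": [0, 0, 7], "delta_rot": [0, 0, 0]}
    - {"grip": 80, "linear": [0, 0, 11], "delta_rot": [0, 0, 0]}
    - {"grip": 80, "linear": [0, 0, 14], "delta_rot": [0, 0, 0]}

```text
time: 22.05
ee_pos: [0.3918, 0.2701, 0.2481]
tcp_rot: [-179.9, 0.1, -173.7]
wrist_force: [-0.4, 0.4, -0.0]
opening: 0.0585
grasp_force: 0.0
```

```bash
python3 dip.py; python3 -c "
from h import *
st()
p=shot('top','t5.png'); C=full(p)
X=sel(C,(.453,-.353),.025,.075,.11);print('boss',rect(X),X.mean(0))
X=sel(C,(.532,-.338),.025,.07,.11);print('knob',rect(X),X.mean(0))
q=shot('side'); C=full(q)
X=sel(C,(.453,-.353),.025,.05,.11);print('boss',rect(X),X.mean(0))
b=cv2.imread('pics/t5.png')[130:260,310:470];cv2.imwrite('pics/c5.png',cv2.resize(b,(738,600),interpolation=2))
"
```

```text
top strap 0 (array([0., 0.]), array([0., 0.]), 0.0) [nan nan nan]
 rim ((0.40675345063209534, 0.2515864074230194), 0.04868153855204582)
side strap 140 (array([402.3, 316.3]), array([20.1, 12.8]), 0.9) [0.4014 0.3182 0.1352]
 rim ((0.4061965346336365, 0.25125792622566223), 0.048895835876464844)
{'time': 22.15, 'q': [34.635, -4.845, 2.321, 96.862, -0.091, 28.344], 'ee_pos': [0.393, 0.271, 0.25], 'tcp_rot': [179.935, 0.311, -173.709], 'wrist_force': [-0.629, 0.169, -0.251], 'opening': 0.059, 'grasp_force': 0.0}
boss (array([ 453.3, -354.8]), array([21.9, 22.8]), 9.1) [ 0.45272228 -0.35317961  0.08986632]
knob (array([ 530.8, -340.7]), array([21.1, 16.2]), 24.2) [ 0.52911086 -0.33830132  0.08448652]
boss (array([ 454.6, -350.4]), array([24.8, 25.1]), 78.7) [ 0.4539856  -0.34673446  0.07633433]
  return _methods._mean(a, axis=axis, dtype=dtype,
  ret = um.true_divide(
```

View pics/c5.png

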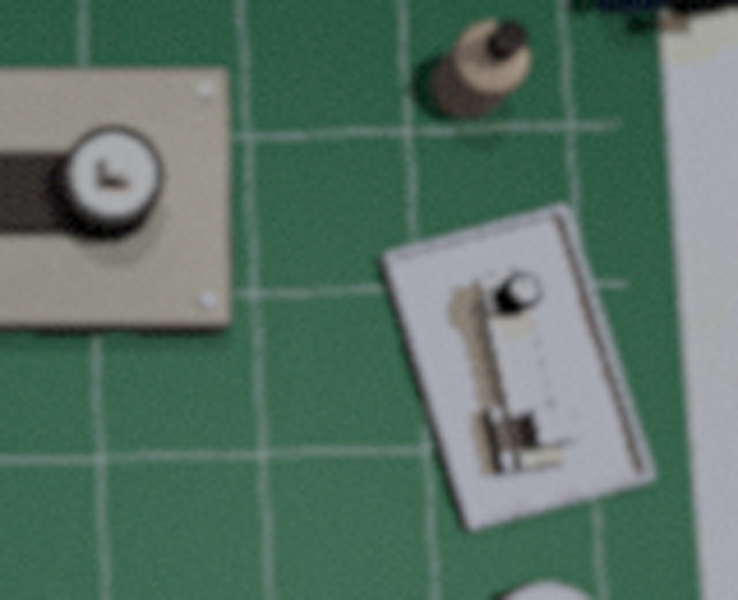

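Dipper got bumped about 4 cm (now cup (0.406,0.251)), still standing. Crop: shaft collar at (115,175), crank boss (510,455), knob (520,290). Going above the crank boss.

play_rows:
  targets:
    - {"grip": 60, "linear": [6, -62.4, 0], "delta_rot": [0, 0, -1.497]}
    - {"grip": 60, "linear": [6, -62.4, 0], "delta_rot": [0, 0, -1.497]}
    - {"grip": 60, "linear": [6, -62.4, 0], "delta_rot": [0, 0, -1.497]}
    - {"grip": 60, "linear": [6, -62.4, 0], "delta_rot": [0, 0, -1.497]}
    - {"grip": 60, "linear": [6, -62.4, 0], "delta_rot": [0, 0, -1.497]}
    - {"grip": 60, "linear": [6, -62.4, 0], "delta_rot": [0, 0, -1.497]}
    - {"grip": 60, "linear": [6, -62.4, 0], "delta_rot": [0, 0, -1.497]}
    - {"grip": 60, "linear": [6, -62.4, 0], "delta_rot": [0, 0, -1.497]}
    - {"grip": 60, "linear": [6, -62.4, 0], "delta_rot": [0, 0, -1.497]}
    - {"grip": 60, "linear": [6, -62.4, 0], "delta_rot": [0, 0, -1.497]}

```text
time: 23.25
ee_pos: [0.4388, -0.2297, 0.2441]
tcp_rot: [-179.8, -0.1, 100.1]
wrist_force: [0.6, 0.5, 0.2]
opening: 0.0652
grasp_force: 0.0
```

```bash
python3 - <<'E'
from h import *
st()
R={}
for i in range(4):
  for n in('top','side'):
    p=shot(n,'m_%s.png'%n if i==0 else None); C=full(p)
    g=cv2.cvtColor(p['color'],cv2.COLOR_RGB2HSV)
    Y=sel(C,(.6055,-.1045),.04,.097,.103)
    R.setdefault(n+'tip',[]).append(np.median(sel(C,(.6055,-.1045),.012,.118,.13),0))
    B=sel(C,(.6115,.064),.11,.107,.118)
    if n=='top': R.setdefault('bowl',[]).append(cv2.minEnclosingCircle(B[:,:2].astype(np.float32))[0])
    # collar mask by pixel
    m=np.zeros((420,560),np.uint8)
    d=np.hypot(C[...,0]-.6055,C[...,1]+.1045)
    m[(d<.035)&(C[...,2]>.093)&(C[...,2]<.11)&(g[...,2]>130)]=1
    k,l,s,c=cv2.connectedComponentsWithStats(m)
    j=1+np.argmax(s[1:,4]); cn=cv2.findContours((l==j).astype(np.uint8),0,1)[0][0]
    e=cv2.fitEllipse(cv2.convexHull(cn)) ; R.setdefault(n+'collar',[]).append(atz(p,[e[0]],.1)[0]); el=e
  if i==3: print(el)
for k in R: print(k,np.round(np.mean(R[k],0),4),np.round(np.std(R[k],0),4))
p=shot('top')
c=np.array([(383,255),(565,205),(655,478),(468,530)])/4.614+[310,130]
T=atz(p,c,.019);print('tray',np.round(T,4),T.mean(0))
p=shot('top'); C=full(p)
q=C.reshape(-1,3); z=q[(q[:,2]>.036)&(q[:,2]<.05)&(abs(q[:,0]-.61)<.12)&(abs(q[:,1]+.02)<.2)]; 
z=z[(np.hypot(z[:,0]-.6115,z[:,1]-.064)>.1)]; print('base',rect(z))
E
```

```text
{'time': 23.25, 'q': [-27.594, -2.038, 4.35, 96.568, -0.06, 52.261], 'ee_pos': [0.439, -0.23, 0.244], 'tcp_rot': [-179.822, -0.063, 100.145], 'wrist_force': [0.644, 0.517, 0.183], 'opening': 0.065, 'grasp_force': 0.0}
((266.4176940917969, 172.4796600341797), (10.831369400024414, 15.263821601867676), 92.32831573486328)
toptip [ 0.605  -0.1063  0.1236] [0.0004 0.0007 0.0007]
bowl [0.6118 0.0637] [0.0002 0.0003]
topcollar [ 0.6065 -0.1078  0.1   ] [0.0001 0.     0.    ]
sidetip [ 0.6056 -0.1012  0.1235] [0.0004 0.0012 0.0001]
sidecollar [ 0.6084 -0.1054  0.1   ] [0.0004 0.0005 0.    ]
tray [[ 0.5669 -0.2788  0.019 ]
 [ 0.5944 -0.3912  0.019 ]
 [ 0.4248 -0.4334  0.019 ]
 [ 0.3965 -0.32    0.019 ]] [ 0.49563839 -0.35587362  0.019     ]
base (array([608. , -22.7]), array([322.5, 160.3]), 88.1)
```

play_rows:
  targets:
    - {"grip": 60, "linear": [1.45, -12.3, 0], "delta_rot": [0, 0, 0]}
    - {"grip": 60, "linear": [1.45, -12.3, -1], "delta_rot": [0, 0, 0]}
    - {"grip": 60, "linear": [1.45, -12.3, -5], "delta_rot": [0, 0, 0]}
    - {"grip": 60, "linear": [1.45, -12.3, -10], "delta_rot": [0, 0, 0]}
    - {"grip": 60, "linear": [1.45, -12.3, -14], "delta_rot": [0, 0, 0]}
    - {"grip": 60, "linear": [1.45, -12.3, -17], "delta_rot": [0, 0, 0]}
    - {"grip": 60, "linear": [1.45, -12.3, -19.2], "delta_rot": [0, 0, 0]}
    - {"grip": 60, "linear": [1.45, -12.3, -19.2], "delta_rot": [0, 0, 0]}
    - {"grip": 60, "linear": [1.45, -12.3, -19.2], "delta_rot": [0, 0, 0]}

```text
time: 24.65
ee_pos: [0.4544, -0.3502, 0.0545]
tcp_rot: [-179.9, 0.0, 100.6]
wrist_force: [-0.3, 0.9, 1.0]
opening: 0.0649
grasp_force: 0.0
```

play_rows:
  targets:
    - {"grip": 255, "linear": [0, 0, 0], "delta_rot": [0, 0, 0]}
    - {"grip": 255, "linear": [0, 0, 0], "delta_rot": [0, 0, 0]}
    - {"grip": 255, "linear": [0, 0, 0], "delta_rot": [0, 0, 0]}
    - {"grip": 255, "linear": [0, 0, 0], "delta_rot": [0, 0, 0]}
    - {"grip": 255, "linear": [0, 0, 0], "delta_rot": [0, 0, 0]}
  force: 20

```text
time: 25.15
ee_pos: [0.4543, -0.351, 0.0548]
tcp_rot: [-180.0, 0.1, 100.5]
wrist_force: [-2.0, 0.7, 5.5]
opening: 0.0217
grasp_force: 20.2
```

play_rows:
  targets:
    - {"grip": 60, "linear": [0, 0, 0], "delta_rot": [0, 0, 0]}
    - {"grip": 60, "linear": [0, 0, 0], "delta_rot": [0, 0, 0]}
    - {"grip": 60, "linear": [0, 0, 0], "delta_rot": [0, 0, 0]}
    - {"grip": 60, "linear": [0, 0, 0], "delta_rot": [0, 0, -1.571]}
    - {"grip": 60, "linear": [0, 0, 0], "delta_rot": [0, 0, -1.571]}
    - {"grip": 60, "linear": [0, 0, 0], "delta_rot": [0, 0, -1.571]}
    - {"grip": 60, "linear": [0, 0, 0], "delta_rot": [0, 0, -1.571]}
    - {"grip": 60, "linear": [0, 0, 0], "delta_rot": [0, 0, -1.571]}
    - {"grip": 60, "linear": [0, 0, 0], "delta_rot": [0, 0, -1.571]}
    - {"grip": 60, "linear": [0, 0, 0], "delta_rot": [0, 0, -1.571]}

```text
time: 26.15
ee_pos: [0.454, -0.3506, 0.0535]
tcp_rot: [-179.9, 0.0, 40.0]
wrist_force: [0.5, 0.4, 0.1]
opening: 0.0655
grasp_force: 0.0
```

play_rows:
  targets:
    - {"grip": 60, "linear": [0, 0, 0], "delta_rot": [0, 0, -0.52]}
    - {"grip": 60, "linear": [0, 0, 0], "delta_rot": [0, 0, -0.52]}
    - {"grip": 60, "linear": [0, 0, 0], "delta_rot": [0, 0, -0.52]}
    - {"grip": 60, "linear": [0, 0, -0.3], "delta_rot": [0, 0, -0.52]}
    - {"grip": 60, "linear": [0, 0, -0.3], "delta_rot": [0, 0, -0.52]}

```text
time: 26.65
ee_pos: [0.4538, -0.3505, 0.0502]
tcp_rot: [-179.9, 0.0, 10.5]
wrist_force: [0.8, 0.5, 0.6]
opening: 0.0654
grasp_force: 0.0
```

play_rows:
  targets:
    - {"grip": 255, "linear": [0, 0, 0], "delta_rot": [0, 0, 0]}
    - {"grip": 255, "linear": [0, 0, 0], "delta_rot": [0, 0, 0]}
    - {"grip": 255, "linear": [0, 0, 0], "delta_rot": [0, 0, 0]}
    - {"grip": 255, "linear": [0, 0, 0], "delta_rot": [0, 0, 0]}
    - {"grip": 255, "linear": [0, 0, 0], "delta_rot": [0, 0, 0]}
  force: 60

```text
time: 27.15
ee_pos: [0.4541, -0.3508, 0.0508]
tcp_rot: [-179.9, -0.0, 10.6]
wrist_force: [-0.4, -0.3, 0.1]
opening: 0.0213
grasp_force: 60.0
```

```bash
python3 -c "
from h import *
st()"
```

```text
{'time': 27.15, 'q': [-37.71, 8.624, -5.908, 75.524, 0.054, 131.709], 'ee_pos': [0.454, -0.351, 0.051], 'tcp_rot': [-179.922, -0.002, 10.582], 'wrist_force': [-0.39, -0.323, 0.06], 'opening': 0.021, 'grasp_force': 59.982}
```

play_rows:
  targets:
    - {"grip": 255, "linear": [0, 0, 2], "delta_rot": [0, 0, 0]}
    - {"grip": 255, "linear": [0, 0, 6], "delta_rot": [0, 0, 0]}
    - {"grip": 255, "linear": [0, 0, 10], "delta_rot": [0, 0, 0]}
    - {"grip": 255, "linear": [0, 0, 14], "delta_rot": [0, 0, 0]}
    - {"grip": 255, "linear": [2.5, 4, 15], "delta_rot": [0, 0, -0.05]}
    - {"grip": 255, "linear": [5, 8, 15], "delta_rot": [0, 0, -0.1]}
    - {"grip": 255, "linear": [7.5, 12, 15], "delta_rot": [0, 0, -0.14]}
    - {"grip": 255, "linear": [10, 16, 15], "delta_rot": [0, 0, -0.14]}
    - {"grip": 255, "linear": [12.5, 20, 15], "delta_rot": [0, 0, -0.14]}
    - {"grip": 255, "linear": [15.2, 24.5, 15], "delta_rot": [0, 0, -0.14]}

```text
time: 28.15
ee_pos: [0.6052, -0.106, 0.2001]
tcp_rot: [-179.9, 0.1, 2.5]
wrist_force: [1.1, -0.8, -3.4]
opening: 0.0215
grasp_force: 60.1
```

play_rows:
  targets:
    - {"grip": 255, "linear": [0, 0, -1], "delta_rot": [0, 0, 0]}
    - {"grip": 255, "linear": [0, 0, -2], "delta_rot": [0, 0, 0]}
    - {"grip": 255, "linear": [0, 0, -2], "delta_rot": [0, 0, 0]}
    - {"grip": 255, "linear": [0, 0, -2], "delta_rot": [0, 0, 0]}

```text
time: 28.55
ee_pos: [0.604, -0.1088, 0.1804]
tcp_rot: [-179.9, 0.1, 2.5]
wrist_force: [-0.3, 0.0, -3.8]
opening: 0.0214
grasp_force: 60.4
```

```bash
python3 -c "
from h import *
st(); shot('side','s6.png');shot('top','t6.png')
a=cv2.imread('pics/s6.png')[100:200,210:340];b=cv2.imread('pics/t6.png')[120:220,280:410]
cv2.imwrite('pics/c6.png',cv2.hconcat([cv2.resize(a,(400,308),interpolation=2),cv2.resize(b,(400,308),interpolation=2)]))"
```

```text
{'time': 28.55, 'q': [-10.249, 13.202, 13.706, 90.593, 0.087, 167.287], 'ee_pos': [0.604, -0.109, 0.18], 'tcp_rot': [-179.895, 0.068, 2.464], 'wrist_force': [-0.295, 0.017, -3.821], 'opening': 0.021, 'grasp_force': 60.434}
```

View pics/c6.png

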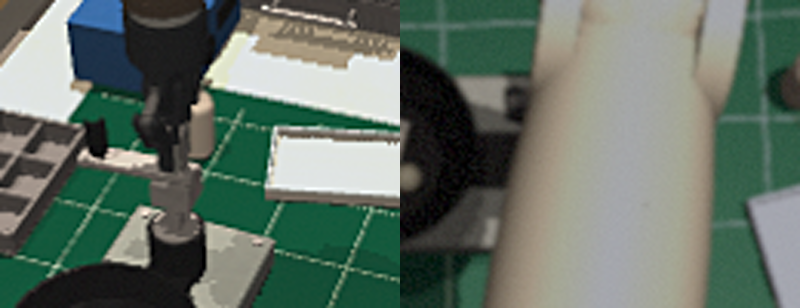

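Crank held level above the shaft: hub at (178,190), shaft tip about (178,215) in the left half. Averaging a few readings for the fine position.

```bash
python3 -c "
from h import *
o=[]
for i in range(6):
    p=shot('side'); o.append(np.r_[bot.get_obs()['ee_pos'],bot.get_obs()['tcp_rot']])
print(np.round(np.mean(o,0),4),np.round(np.std(o,0),4))
C=full(p)
for z0,z1 in((.105,.12),(.138,.16)):
  X=sel(C,(.606,-.106),.035,z0,z1); print(len(X),rect(X),X.mean(0))"
```

```text
[ 6.047000e-01 -1.084000e-01  1.812000e-01 -1.799115e+02 -3.580000e-02
  2.493000e+00] [0.0001 0.0002 0.0001 0.0026 0.009  0.0203]
25 (array([ 604.9, -100.4]), array([21.2, 11.9]), 47.1) [ 0.60667618 -0.09937783  0.11331755]
88 (array([598.4, -93.1]), array([53. , 29.4]), 39.1) [ 0.60050792 -0.09100714  0.14981042]
```

play_rows:
  targets:
    - {"grip": 255, "linear": [0.15, 0.25, 0], "delta_rot": [0, 0, 0]}
    - {"grip": 255, "linear": [0.15, 0.25, -0.6], "delta_rot": [0, 0, 0]}
    - {"grip": 255, "linear": [0.15, 0.25, -1.1], "delta_rot": [0, 0, 0]}
    - {"grip": 255, "linear": [0.15, 0.25, -1.4], "delta_rot": [0, 0, 0]}
    - {"grip": 255, "linear": [0.15, 0.25, -1.7], "delta_rot": [0, 0, 0]}
    - {"grip": 255, "linear": [0.15, 0.25, -1.7], "delta_rot": [0, 0, 0]}
    - {"grip": 255, "linear": [0.15, 0.25, -1.7], "delta_rot": [0, 0, 0]}

```text
time: 29.65
ee_pos: [0.6062, -0.1052, 0.1637]
tcp_rot: [-179.9, 0.0, 2.5]
wrist_force: [1.2, 1.0, -3.4]
opening: 0.0214
grasp_force: 60.5
```

play_rows:
  targets:
    - {"grip": 255, "linear": [0, 0, -0.15], "delta_rot": [0, 0, 0]}
    - {"grip": 255, "linear": [0, 0, -0.3], "delta_rot": [0, 0, 0]}
    - {"grip": 255, "linear": [0, 0, -0.45], "delta_rot": [0, 0, 0]}
    - {"grip": 255, "linear": [0, 0, -0.45], "delta_rot": [0, 0, 0]}
    - {"grip": 255, "linear": [0, 0, -0.45], "delta_rot": [0, 0, 0]}

```text
time: 30.15
ee_pos: [0.6067, -0.1053, 0.1611]
tcp_rot: [-179.9, -0.1, 2.5]
wrist_force: [-2.3, 0.0, 7.5]
opening: 0.0212
grasp_force: 62.2
```

play_rows:
  targets:
    - {"grip": 255, "linear": [-0.05, 0, 0], "delta_rot": [0, 0, 0]}
    - {"grip": 255, "linear": [-0.1, 0, 0], "delta_rot": [0, 0, 0]}
    - {"grip": 255, "linear": [-0.15, 0, 0], "delta_rot": [0, 0, 0]}
    - {"grip": 255, "linear": [-0.15, 0, 0], "delta_rot": [0, 0, 0]}

```text
time: 30.55
ee_pos: [0.606, -0.1053, 0.1612]
tcp_rot: [-179.9, -0.2, 2.6]
wrist_force: [2.3, 1.0, 5.5]
opening: 0.0209
grasp_force: 61.7
```

play_rows:
  targets:
    - {"grip": 255, "linear": [0, -0.05, 0], "delta_rot": [0, 0, 0]}
    - {"grip": 255, "linear": [0, -0.1, 0], "delta_rot": [0, 0, 0]}
    - {"grip": 255, "linear": [0, -0.15, 0], "delta_rot": [0, 0, 0]}
    - {"grip": 255, "linear": [0, -0.15, 0], "delta_rot": [0, 0, 0]}

```text
time: 30.95
ee_pos: [0.6055, -0.1068, 0.1595]
tcp_rot: [-179.9, -0.1, 2.5]
wrist_force: [4.0, 0.6, -1.4]
opening: 0.0214
grasp_force: 60.8
```

play_rows:
  targets:
    - {"grip": 255, "linear": [0, -0.05, 0], "delta_rot": [0, 0, 0]}
    - {"grip": 255, "linear": [0, -0.1, 0], "delta_rot": [0, 0, 0]}
    - {"grip": 255, "linear": [0, -0.1, 0], "delta_rot": [0, 0, 0]}

```text
time: 31.25
ee_pos: [0.6055, -0.1074, 0.1591]
tcp_rot: [-179.9, -0.1, 2.6]
wrist_force: [5.4, 4.1, -1.7]
opening: 0.0212
grasp_force: 60.8
```

It dropped in. Centering on the force and going down.

play_rows:
  targets:
    - {"grip": 255, "linear": [0.08, 0.1, 0], "delta_rot": [0, 0, 0]}
    - {"grip": 255, "linear": [0.08, 0.1, -0.2], "delta_rot": [0, 0, 0]}
    - {"grip": 255, "linear": [0.08, 0.1, -0.4], "delta_rot": [0, 0, 0]}
    - {"grip": 255, "linear": [0.08, 0.1, -0.6], "delta_rot": [0, 0, 0]}
    - {"grip": 255, "linear": [0.08, 0.1, -0.6], "delta_rot": [0, 0, 0]}

```text
time: 31.75
ee_pos: [0.6057, -0.1068, 0.1528]
tcp_rot: [-179.9, 0.0, 2.5]
wrist_force: [5.8, -0.6, -4.5]
opening: 0.0212
grasp_force: 60.4
```

play_rows:
  targets:
    - {"grip": 255, "linear": [0.06, 0, -0.2], "delta_rot": [0, 0, 0]}
    - {"grip": 255, "linear": [0.06, 0, -0.4], "delta_rot": [0, 0, 0]}
    - {"grip": 255, "linear": [0.06, 0, -0.6], "delta_rot": [0, 0, 0]}
    - {"grip": 255, "linear": [0.06, 0, -0.8], "delta_rot": [0, 0, 0]}
    - {"grip": 255, "linear": [0.06, 0, -0.95], "delta_rot": [0, 0, 0]}
    - {"grip": 255, "linear": [0.06, 0, -0.95], "delta_rot": [0, 0, 0]}

```text
time: 32.35
ee_pos: [0.6059, -0.1067, 0.1438]
tcp_rot: [-179.9, 0.0, 2.5]
wrist_force: [0.8, 0.4, -0.1]
opening: 0.0215
grasp_force: 60.9
```

play_rows:
  targets:
    - {"grip": 255, "linear": [0, 0, -0.08], "delta_rot": [0, 0, 0]}
    - {"grip": 255, "linear": [0, 0, -0.08], "delta_rot": [0, 0, 0]}
    - {"grip": 255, "linear": [0, 0, -0.08], "delta_rot": [0, 0, 0]}
    - {"grip": 255, "linear": [0, 0, -0.08], "delta_rot": [0, 0, 0.1]}
    - {"grip": 255, "linear": [0, 0, -0.08], "delta_rot": [0, 0, 0.2]}
    - {"grip": 255, "linear": [0, 0, -0.08], "delta_rot": [0, 0, 0.3]}
    - {"grip": 255, "linear": [0, 0, -0.08], "delta_rot": [0, 0, 0.3]}

```text
time: 33.05
ee_pos: [0.6067, -0.1072, 0.1437]
tcp_rot: [-180.0, -0.1, 19.8]
wrist_force: [1.3, -0.3, 4.0]
opening: 0.0215
grasp_force: 61.5
```

play_rows:
  targets:
    - {"grip": 255, "linear": [0, 0, 0], "delta_rot": [0, 0, 0.14]}
    - {"grip": 255, "linear": [0, 0, 0], "delta_rot": [0, 0, 0.28]}
    - {"grip": 255, "linear": [0, 0, 0], "delta_rot": [0, 0, 0.42]}
    - {"grip": 255, "linear": [0, 0, 0], "delta_rot": [0, 0, 0.56]}
    - {"grip": 255, "linear": [0, 0, 0], "delta_rot": [0, 0, 0.7]}
    - {"grip": 255, "linear": [0, 0, 0], "delta_rot": [0, 0, 0.84]}
    - {"grip": 255, "linear": [0, 0, 0], "delta_rot": [0, 0, 0.98]}
    - {"grip": 255, "linear": [0, 0, 0], "delta_rot": [0, 0, 1.12]}
    - {"grip": 255, "linear": [0, 0, 0], "delta_rot": [0, 0, 1.26]}
    - {"grip": 255, "linear": [0, 0, 0], "delta_rot": [0, 0, 1.4]}

```text
time: 34.05
ee_pos: [0.6068, -0.1068, 0.1437]
tcp_rot: [180.0, 0.0, 100.1]
wrist_force: [1.5, -1.1, 5.7]
opening: 0.0215
grasp_force: 61.7
```

play_rows:
  targets:
    - {"grip": 255, "linear": [0, 0, 0], "delta_rot": [0, 0, 0.14]}
    - {"grip": 255, "linear": [0, 0, 0], "delta_rot": [0, 0, 0.28]}
    - {"grip": 255, "linear": [0, 0, 0], "delta_rot": [0, 0, 0.42]}
    - {"grip": 255, "linear": [0, 0, 0], "delta_rot": [0, 0, 0.56]}
    - {"grip": 255, "linear": [0, 0, 0], "delta_rot": [0, 0, 0.7]}
    - {"grip": 255, "linear": [0, 0, 0], "delta_rot": [0, 0, 0.84]}
    - {"grip": 255, "linear": [0, 0, 0], "delta_rot": [0, 0, 0.98]}
    - {"grip": 255, "linear": [0, 0, 0], "delta_rot": [0, 0, 1.12]}
    - {"grip": 255, "linear": [0, 0, 0], "delta_rot": [0, 0, 1.26]}
    - {"grip": 255, "linear": [0, 0, 0], "delta_rot": [0, 0, 1.4]}

```text
time: 35.05
ee_pos: [0.6063, -0.1067, 0.1437]
tcp_rot: [-179.9, 0.1, -179.7]
wrist_force: [0.0, -0.9, 6.5]
opening: 0.0213
grasp_force: 61.8
```

play_rows:
  targets:
    - {"grip": 255, "linear": [0, 0, 0], "delta_rot": [0, 0, 0]}
    - {"grip": 255, "linear": [0, 0, 0], "delta_rot": [0, 0, 0]}
    - {"grip": 255, "linear": [0, 0, 0], "delta_rot": [0, 0, 0]}

```text
time: 35.35
ee_pos: [0.6062, -0.1068, 0.1437]
tcp_rot: [-179.9, 0.0, 180.0]
wrist_force: [-1.3, -1.1, 6.1]
opening: 0.0214
grasp_force: 61.8
```

```bash
python3 -c "
from h import *
st()"
```

```text
{'time': 35.35, 'q': [-9.948, 13.072, 9.505, 86.373, -0.106, -9.92], 'ee_pos': [0.606, -0.107, 0.144], 'tcp_rot': [-179.885, 0.04, 179.972], 'wrist_force': [-1.285, -1.123, 6.124], 'opening': 0.021, 'grasp_force': 61.842}
```

play_rows:
  targets:
    - {"grip": 60, "linear": [0, 0, 0], "delta_rot": [0, 0, 0]}
    - {"grip": 60, "linear": [0, 0, 0], "delta_rot": [0, 0, 0]}
    - {"grip": 60, "linear": [0, 0, 0.1], "delta_rot": [0, 0, 0]}
    - {"grip": 60, "linear": [0, 0, 0.1], "delta_rot": [0, 0, -1.571]}
    - {"grip": 60, "linear": [0, 0, 0.1], "delta_rot": [0, 0, -1.571]}
    - {"grip": 60, "linear": [0, 0, 0.1], "delta_rot": [0, 0, -1.571]}
    - {"grip": 60, "linear": [0, 0, 0.1], "delta_rot": [0, 0, -1.571]}
    - {"grip": 60, "linear": [0, 0, 0.1], "delta_rot": [0, 0, -1.571]}
    - {"grip": 60, "linear": [0, 0, 0.1], "delta_rot": [0, 0, -1.571]}
    - {"grip": 60, "linear": [0, 0, 0.1], "delta_rot": [0, 0, -1.571]}

```text
time: 36.35
ee_pos: [0.6061, -0.1067, 0.1437]
tcp_rot: [-179.9, -0.0, 119.6]
wrist_force: [0.0, 0.3, 0.0]
opening: 0.0654
grasp_force: 0.0
```

play_rows:
  targets:
    - {"grip": 60, "linear": [0, 0, 0], "delta_rot": [0, 0, -0.521]}
    - {"grip": 60, "linear": [0, 0, 0], "delta_rot": [0, 0, -0.521]}
    - {"grip": 60, "linear": [0, 0, 0], "delta_rot": [0, 0, -0.521]}
    - {"grip": 60, "linear": [0, 0, 0], "delta_rot": [0, 0, -0.521]}
    - {"grip": 255, "linear": [0, 0, 0], "delta_rot": [0, 0, -0.521]}
    - {"grip": 255, "linear": [0, 0, 0], "delta_rot": [0, 0, -0.521]}
    - {"grip": 255, "linear": [0, 0, 0], "delta_rot": [0, 0, -0.521]}
    - {"grip": 255, "linear": [0, 0, 0], "delta_rot": [0, 0, -0.521]}
    - {"grip": 255, "linear": [0, 0, 0], "delta_rot": [0, 0, -0.521]}

```text
time: 37.25
ee_pos: [0.6064, -0.1067, 0.144]
tcp_rot: [-179.9, 0.0, 90.2]
wrist_force: [1.9, -0.1, 0.7]
opening: 0.0213
grasp_force: 59.0
```

```bash
python3 -c "
from h import *
st();p=shot('top');print([(r['pixel'],r['conf']) for r in bot.pinpoint(p,'crank_knob')]);print(proj(p,[.526,-.107,.17]))"
```

```text
{'time': 37.25, 'q': [-9.974, 13.238, 9.735, 86.57, -0.018, 79.84], 'ee_pos': [0.606, -0.107, 0.144], 'tcp_rot': [-179.925, 0.005, 90.186], 'wrist_force': [1.928, -0.112, 0.707], 'opening': 0.021, 'grasp_force': 59.041}
[]
[[337.43802674 191.94853136]]
```

play_rows:
  targets:
    - {"grip": 255, "linear": [0, 0, 0], "delta_rot": [0, 0, 0.14]}
    - {"grip": 255, "linear": [0, 0, 0], "delta_rot": [0, 0, 0.28]}
    - {"grip": 255, "linear": [0, 0, 0], "delta_rot": [0, 0, 0.42]}
    - {"grip": 255, "linear": [0, 0, 0], "delta_rot": [0, 0, 0.56]}
    - {"grip": 255, "linear": [0, 0, 0], "delta_rot": [0, 0, 0.7]}
    - {"grip": 255, "linear": [0, 0, 0], "delta_rot": [0, 0, 0.84]}
    - {"grip": 255, "linear": [0, 0, 0], "delta_rot": [0, 0, 0.98]}
    - {"grip": 255, "linear": [0, 0, 0], "delta_rot": [0, 0, 1.12]}
    - {"grip": 255, "linear": [0, 0, 0], "delta_rot": [0, 0, 1.26]}
    - {"grip": 255, "linear": [0, 0, 0], "delta_rot": [0, 0, 1.4]}

```text
time: 38.35
ee_pos: [0.6061, -0.1072, 0.1439]
tcp_rot: [-179.9, 0.0, 170.7]
wrist_force: [0.0, -2.4, 0.3]
opening: 0.0214
grasp_force: 59.1
```

play_rows:
  targets:
    - {"grip": 255, "linear": [0, 0, 0], "delta_rot": [0, 0, 0.14]}
    - {"grip": 255, "linear": [0, 0, 0], "delta_rot": [0, 0, 0.28]}
    - {"grip": 255, "linear": [0, 0, 0], "delta_rot": [0, 0, 0.42]}
    - {"grip": 255, "linear": [0, 0, 0], "delta_rot": [0, 0, 0.56]}
    - {"grip": 255, "linear": [0, 0, 0], "delta_rot": [0, 0, 0.7]}
    - {"grip": 255, "linear": [0, 0, 0], "delta_rot": [0, 0, 0.84]}
    - {"grip": 255, "linear": [0, 0, 0], "delta_rot": [0, 0, 0.98]}
    - {"grip": 255, "linear": [0, 0, 0], "delta_rot": [0, 0, 1.12]}
    - {"grip": 255, "linear": [0, 0, 0], "delta_rot": [0, 0, 1.26]}
    - {"grip": 255, "linear": [0, 0, 0], "delta_rot": [0, 0, 1.4]}

```text
time: 39.35
ee_pos: [0.6065, -0.1074, 0.144]
tcp_rot: [-179.8, -0.0, -109.1]
wrist_force: [3.2, -3.3, -0.5]
opening: 0.0215
grasp_force: 59.1
```

play_rows:
  targets:
    - {"grip": 255, "linear": [0, 0, 0], "delta_rot": [0, 0, 0.14]}
    - {"grip": 255, "linear": [0, 0, 0], "delta_rot": [0, 0, 0.28]}
    - {"grip": 255, "linear": [0, 0, 0], "delta_rot": [0, 0, 0.42]}
    - {"grip": 255, "linear": [0, 0, 0], "delta_rot": [0, 0, 0.57]}
    - {"grip": 255, "linear": [0, 0, -0.05], "delta_rot": [0, 0, 0.57]}
    - {"grip": 255, "linear": [0, 0, -0.1], "delta_rot": [0, 0, 0.57]}
    - {"grip": 255, "linear": [0, 0, -0.1], "delta_rot": [0, 0, 0.57]}
    - {"grip": 255, "linear": [0, 0, -0.1], "delta_rot": [0, 0, 0.57]}

```text
time: 40.15
ee_pos: [0.6066, -0.1072, 0.1439]
tcp_rot: [-179.8, -0.1, -77.1]
wrist_force: [1.0, -3.3, 5.2]
opening: 0.0213
grasp_force: 59.9
```

```bash
python3 -c "
from h import *
st()"
```

```text
{'time': 40.15, 'q': [-10.024, 12.998, 9.444, 86.248, 0.001, -112.963], 'ee_pos': [0.607, -0.107, 0.144], 'tcp_rot': [-179.817, -0.077, -77.061], 'wrist_force': [0.985, -3.259, 5.202], 'opening': 0.021, 'grasp_force': 59.879}
```

play_rows:
  targets:
    - {"grip": 255, "linear": [0, 0, 0.2], "delta_rot": [0, 0, -0.07]}
    - {"grip": 255, "linear": [0, 0, 0.6], "delta_rot": [0, 0, -0.07]}
    - {"grip": 255, "linear": [0, 0, 1.1], "delta_rot": [0, 0, -0.07]}
    - {"grip": 255, "linear": [0, 0, 1.6], "delta_rot": [0, 0, -0.07]}
    - {"grip": 255, "linear": [0, 0, 2.2], "delta_rot": [0, 0, -0.07]}
    - {"grip": 255, "linear": [0, 0, 2.8], "delta_rot": [0, 0, -0.07]}
    - {"grip": 255, "linear": [0, 0, 4], "delta_rot": [0, 0, -0.07]}
    - {"grip": 255, "linear": [0, 0, 5.6], "delta_rot": [0, 0, -0.07]}
    - {"grip": 255, "linear": [0, 0, 5.6], "delta_rot": [0, 0, -0.07]}

```text
time: 41.05
ee_pos: [0.6069, -0.1068, 0.202]
tcp_rot: [-179.7, -0.1, -80.8]
wrist_force: [0.4, -0.6, -2.4]
opening: 0.0216
grasp_force: 59.8
```

```bash
python3 -c "
from h import *
st(); shot('side','s7.png'); shot('top','t7.png')
a=cv2.imread('pics/s7.png')[90:340,160:410]; b=cv2.imread('pics/t7.png')[110:290,180:460]
cv2.imwrite('pics/c7.png',cv2.hconcat([cv2.resize(a,(400,400)),cv2.resize(b,(400,400))]))"
```

```text
{'time': 41.05, 'q': [-10.0, 13.441, 16.388, 92.643, 0.046, -109.219], 'ee_pos': [0.607, -0.107, 0.202], 'tcp_rot': [-179.698, -0.057, -80.781], 'wrist_force': [0.443, -0.613, -2.443], 'opening': 0.022, 'grasp_force': 59.843}
```

View pics/c7.png

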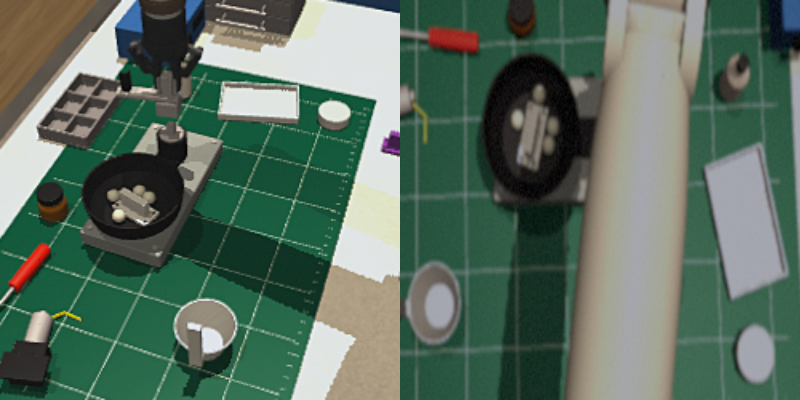

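Crank is off the shaft; the bowl (balls and bracket inside) and the standing dipper (205,330) are fine. Moving back to the tray.

play_rows:
  targets:
    - {"grip": 255, "linear": [-2, -3.4, 0], "delta_rot": [0, 0, 0.03]}
    - {"grip": 255, "linear": [-4.4, -7.4, 0], "delta_rot": [0, 0, 0.075]}
    - {"grip": 255, "linear": [-6.8, -11.4, 0], "delta_rot": [0, 0, 0.075]}
    - {"grip": 255, "linear": [-9.2, -15.4, 0], "delta_rot": [0, 0, 0.075]}
    - {"grip": 255, "linear": [-11.6, -19.4, 0], "delta_rot": [0, 0, 0.075]}
    - {"grip": 255, "linear": [-14, -23.4, -1], "delta_rot": [0, 0, 0.075]}
    - {"grip": 255, "linear": [-15, -25.3, -4], "delta_rot": [0, 0, 0.075]}
    - {"grip": 255, "linear": [-15, -25.3, -8], "delta_rot": [0, 0, 0.075]}
    - {"grip": 255, "linear": [-15, -25.3, -11], "delta_rot": [0, 0, 0.075]}
    - {"grip": 255, "linear": [-15, -25.3, -11], "delta_rot": [0, 0, 0.075]}

```text
time: 42.15
ee_pos: [0.4535, -0.3581, 0.0835]
tcp_rot: [179.8, 0.4, -76.5]
wrist_force: [-0.9, 0.2, -3.2]
opening: 0.0217
grasp_force: 60.2
```

play_rows:
  targets:
    - {"grip": 255, "linear": [0, 0, -1.5], "delta_rot": [0, 0, 0]}
    - {"grip": 255, "linear": [0, 0, -2.8], "delta_rot": [0, 0, 0]}
    - {"grip": 255, "linear": [0, 0, -3.6], "delta_rot": [0, 0, 0]}
    - {"grip": 255, "linear": [0, 0, -3.7], "delta_rot": [0, 0, 0]}
    - {"grip": 255, "linear": [0, 0, -3.7], "delta_rot": [0, 0, 0]}

```text
time: 42.65
ee_pos: [0.4564, -0.3598, 0.0522]
tcp_rot: [-179.9, -0.0, -76.5]
wrist_force: [-0.7, -0.1, -2.5]
opening: 0.0214
grasp_force: 60.2
```

play_rows:
  targets:
    - {"grip": 255, "linear": [0, 0, -0.15], "delta_rot": [0, 0, 0]}
    - {"grip": 255, "linear": [0, 0, -0.15], "delta_rot": [0, 0, 0]}
    - {"grip": 255, "linear": [0, 0, -0.15], "delta_rot": [0, 0, 0]}
    - {"grip": 90, "linear": [0, 0, -0.15], "delta_rot": [0, 0, 0]}
    - {"grip": 90, "linear": [0, 0, -0.15], "delta_rot": [0, 0, 0]}
    - {"grip": 90, "linear": [0, 0, -0.15], "delta_rot": [0, 0, 0]}
    - {"grip": 90, "linear": [0, 0, 3], "delta_rot": [0, 0, 0]}
    - {"grip": 90, "linear": [0, 0, 8], "delta_rot": [0, 0, 0]}
    - {"grip": 90, "linear": [0, 0, 13], "delta_rot": [0, 0, 0]}
    - {"grip": 90, "linear": [-6, 6, 18], "delta_rot": [0, 0, 0]}

```text
time: 43.65
ee_pos: [0.4283, -0.3317, 0.2104]
tcp_rot: [-179.7, -0.2, -76.5]
wrist_force: [-0.6, 0.1, 0.0]
opening: 0.0549
grasp_force: 0.0
```

play_rows:
  targets:
    - {"grip": 90, "linear": [-4, 8, 3], "delta_rot": [0, 0, 0]}
    - {"grip": 90, "linear": [-4, 8, 3], "delta_rot": [0, 0, 0]}
    - {"grip": 90, "linear": [-4, 8, 3], "delta_rot": [0, 0, 0]}
    - {"grip": 90, "linear": [-4, 8, 3], "delta_rot": [0, 0, 0]}
    - {"grip": 90, "linear": [-4, 8, 3], "delta_rot": [0, 0, 0]}

```text
time: 44.15
ee_pos: [0.386, -0.2497, 0.2368]
tcp_rot: [-179.9, 0.0, -76.5]
wrist_force: [-0.2, -0.7, 0.2]
opening: 0.0552
grasp_force: 0.0
```

```bash
python3 -c "
from h import *
st(); p=shot('side','s8.png'); shot('top','t8.png')
C=full(p); X=sel(C,(.406,.251),.12,.1,.17); print('strap',rect(X),X[:,2].max())
for z in(.11,.125,.14): print(sel(C,(.402,.316),.03,z-.008,z+.008).mean(0))
a=cv2.imread('pics/s8.png')[90:340,160:410]; b=cv2.imread('pics/t8.png')[130:290,180:460]
cv2.imwrite('pics/c8.png',cv2.hconcat([cv2.resize(a,(400,400)),cv2.resize(b,(400,229*400//229))]))"
```

```text
{'time': 44.15, 'q': [-32.944, -7.242, -1.325, 95.865, 0.066, -136.463], 'ee_pos': [0.386, -0.25, 0.237], 'tcp_rot': [-179.917, 0.008, -76.482], 'wrist_force': [-0.162, -0.707, 0.218], 'opening': 0.055, 'grasp_force': 0.0}
strap (array([402.3, 315.9]), array([20.4, 11.7]), 5.4) 0.1583970181379204
[0.40220786 0.31907782 0.10974345]
[0.40113084 0.3197733  0.12450317]
[0.40017702 0.3191777  0.14020074]
```

View pics/c8.png

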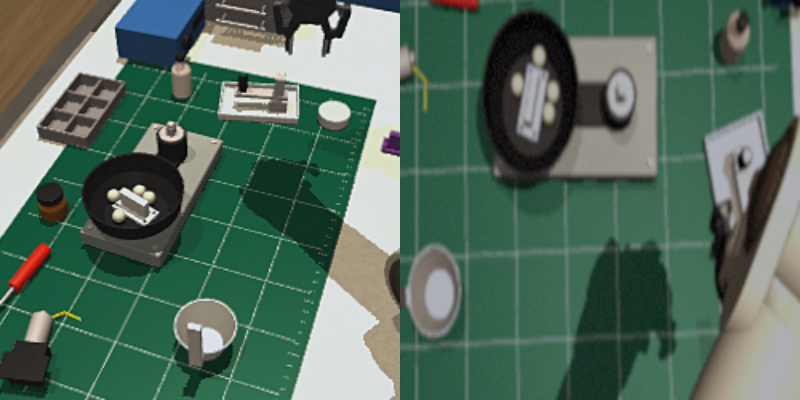

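The crank is back in its tray, knob up (242,85). The bracket and four balls are in the bowl, the dipper stands upright (205,330), and the arm is clear.

```bash
python3 -c "
from workcell import bot
print(bot.job_done())"
```

```text
the job is handed in; nothing more can be done
None
```

I did every step and handed the job in, but the hand-in returned no verdict. The bracket (the only part on the mat) and all four balls are in the bowl, and the dipper stands empty and upright, though it got shifted about 4 cm on the mat. The crank was turned just over one full turn anticlockwise and is back in its tray, hub down and knob up.

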